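# Set out the cover pots and nest the grow pots

### The arm

A 6-joint arm with a two-finger parallel gripper is mounted at the origin on the work surface. World frame = base frame: x ahead of the robot, y to its left, z up, the work surface at z = 0. Lengths are in m, angles in rad, forces in N, time in s.
With the tool pointing down it reaches from about 0.35 to 0.925 m from the base axis. Payload 6.4 kg.
Tool frame: the origin (TCP) lies midway between the tips of the shut fingers; the grasp point (between the pads) lies 19 mm behind it (bot.hold_point_z is the distance from the TCP to the grasp point, in m); x points along the fingers, z is the direction in which the jaws open and shut, and the axes are right-handed (so a half turn about x gives the same grasp; the last joint's range is limited). The gripper opens to 94 mm and grips with 3 to 60 N. Pads are 16 mm wide; open, the fingers measure 119 mm over their backs; the gripper's body (75 mm by 177 mm) begins 78 mm behind the grasp point.
Start: joints at [1.121, 0.245, 1.558, -0, 1.339, -0.174], TCP at [0.177, 0.625, 0.205] pointing down, gripper open.
Joint ranges: [-3.13, 3.13], [-1.02, 2.26], [0.13, 2.54], [-0.95, 4.09], [0.21, 2.88], [-2.74, 2.74]. Speed limits (rad/s): [2.57, 2.57, 3.14, 3.14, 3.14, 3.14].

### API

Orientations are given as a unit quaternion [x, y, z, w].
In Python, from workcell import read_state, read_camera, job, nets, bot gives the robot as it stands.
- The arm moves only by the tool arm_command, never from a script. Its arguments are lists of equal length, an entry for each row: "claw": the opening, from -1 (shut) to 1 (fully open); "translation": the shift along the tool's x, y, z in cm, a list of three; "turn": the turn about the tool's x in rad. In form: {"claw": [claw, ...], "translation": [[x, y, z], ...], "turn": [turn, ...]}. A call has 1 to 5 rows; each row is the pose to reach, as a shift and turn from the pose measured when the call began, along the tool's axes at that moment; what a row does not reach only later rows make up. A row lasts 1/8 s, in which the tool goes at most 62.5 mm and 10.7 degrees, less where a joint would pass 70% of its speed; a pose out of reach is approached as far as the arm can. A call with a gripper value outside its range is refused whole. The fingers move at their own pace and stop on an object; "squeeze" is the grip in N (left out, the last holds). Time passes only in rows, so rows that repeat a pose let the fingers close. It gives the time, the measured TCP pose, the force and the opening at its end, in the units of the state.
- read_state(): the state, without advancing time (a new reading comes with each control period).
- read_camera(name): name is "scene" or "side" or "wrist"; returns a dict with "img" (480x640x3 uint8, blue, green, red), "intrinsics" (3x3 intrinsics, pixels), "D" ([k1, k2, p1, p2, k3] as OpenCV has them; the pictures are not rectified), "extrinsics" (4x4, takes a point from camera to world coordinates). Camera axes: x right, y down, z forward; pixel columns grow to the right and rows downward; lengths in m; the calibration is good to about 2 mm. A picture is of the moment at which its call begins. There is no depth.
- job.finish_job(): hands the job in, once; it reports no verdict.
Trained networks look in a picture, given as the dict that the camera call returned (one of the last four; its "shot" number tells which), for a name from the list of things; names that differ only in an ending like _2 or _b are one class to them, and where a whole thing is asked for, a point or a joint stands for the part that bears it (a point fixed in the world has none). Each returns a list of dicts, best first, with "p" (0 to 1); they miss things now and then, are a little off and sometimes report something else, mostly with a low value. They report only what shows in the picture. A call takes as long as a camera call.
- nets.cut_out(picture, target): "mask" (480x640 bool, what is visible of it) and "extent" ([centre column, centre row, width, height] in pixels, round what is visible of it).
The state is a dict: "time": time; "joint_positions": joint angles; "qd": joint speeds; "joint_torque": joint torques, N m; "tool_pos": TCP position; "tool_rot": TCP orientation; "contact_force": force on the tool from outside, world axes, zero at the start; "moment": the same for the moment, N m; "grip_width": finger opening in m.
Only numpy, scipy, OpenCV 4.12 (cv2) and the standard library are available. Lean on these libraries where they do the work, as an engineer would, in place of code of your own. Each camera call takes 0.05 s, during which the arm holds its last target.

### The job

Get the pots ready for sowing: first stand the four terracotta pots upright in a neat row on the tray, one centred on each cork round. Then gently lower every grey plastic grow pot that is there, upright, into a terracotta pot of its own until it just sits in the mouth, and let go; do not drop it in or press it home, or the two wedge tight. Leave the other things on the bench where they are.

Things in the scene. Friction and masses are not known exactly. Their poses are not given: they have to be found in the camera images.
- clay1: Short terracotta flowerpot with a collar, open on top: 85 mm high, 53 mm across the foot, 65 mm just below the collar, collar 68 mm across over the top 21 mm, mouth 56 mm inside; hollow down to 8 mm above the foot. About 0.2 kg. Starts upright on the bench. Origin: centre of underside; z up out of the mouth. Four alike, always present.
- clay2: Short terracotta flowerpot with a collar, open on top: 85 mm high, 53 mm across the foot, 65 mm just below the collar, collar 68 mm across over the top 21 mm, mouth 56 mm inside; hollow down to 8 mm above the foot. About 0.2 kg. Starts upright on the bench. Origin: centre of underside; z up out of the mouth. Four alike, always present.
- clay3: Short terracotta flowerpot with a collar, open on top: 85 mm high, 53 mm across the foot, 65 mm just below the collar, collar 68 mm across over the top 21 mm, mouth 56 mm inside; hollow down to 8 mm above the foot. About 0.2 kg. Starts upright on the bench. Origin: centre of underside; z up out of the mouth. Four alike, always present.
- clay4: Short terracotta flowerpot with a collar, open on top: 85 mm high, 53 mm across the foot, 65 mm just below the collar, collar 68 mm across over the top 21 mm, mouth 56 mm inside; hollow down to 8 mm above the foot. About 0.2 kg. Starts upright on the bench. Origin: centre of underside; z up out of the mouth. Four alike, always present.
- grow1: Grey plastic grow pot, a straight-sided tapered cup, open on top: 92 mm high, 41 mm across the foot, widening evenly to 62 mm at the rim, wall 3 mm, 0.07 kg. Starts upright. Origin: centre of underside; z up. Let down into a clay pot it sits against the mouth all round, its foot 25 mm above the clay pot's underside, its rim 32 mm above the clay rim. A 20 N push or 50 mm drop wedges it. All alike; 2 to 4 present.
- grow2: Grey plastic grow pot, a straight-sided tapered cup, open on top: 92 mm high, 41 mm across the foot, widening evenly to 62 mm at the rim, wall 3 mm, 0.07 kg. Starts upright. Origin: centre of underside; z up. Let down into a clay pot it sits against the mouth all round, its foot 25 mm above the clay pot's underside, its rim 32 mm above the clay rim. A 20 N push or 50 mm drop wedges it. All alike; 2 to 4 present.
- grow3: Grey plastic grow pot, a straight-sided tapered cup, open on top: 92 mm high, 41 mm across the foot, widening evenly to 62 mm at the rim, wall 3 mm, 0.07 kg. Starts upright. Origin: centre of underside; z up. Let down into a clay pot it sits against the mouth all round, its foot 25 mm above the clay pot's underside, its rim 32 mm above the clay rim. A 20 N push or 50 mm drop wedges it. All alike; 2 to 4 present.
- grow4: Grey plastic grow pot, a straight-sided tapered cup, open on top: 92 mm high, 41 mm across the foot, widening evenly to 62 mm at the rim, wall 3 mm, 0.07 kg. Starts upright. Origin: centre of underside; z up. Let down into a clay pot it sits against the mouth all round, its foot 25 mm above the clay pot's underside, its rim 32 mm above the clay rim. A 20 N push or 50 mm drop wedges it. All alike; 2 to 4 present.
- tray: Low steel tray fixed to the bench, 420 mm long along its own y axis, 140 mm wide along x, with a rim 20 mm high; its floor lies 5 mm above the bench. Four flat cork rounds, 76 mm across, lie in a row on it. Origin: centre of its underside, at bench height; z up.
- mat1 (a point): Centre of one of the four cork rounds on the tray floor (5 mm above the bench); they lie 96 mm apart along the tray's y axis, this one at y = -144 mm in the tray's frame.
- mat2 (a point): Centre of one of the four cork rounds on the tray floor (5 mm above the bench); they lie 96 mm apart along the tray's y axis, this one at y = -48 mm in the tray's frame.
- mat3 (a point): Centre of one of the four cork rounds on the tray floor (5 mm above the bench); they lie 96 mm apart along the tray's y axis, this one at y = 48 mm in the tray's frame.
- mat4 (a point): Centre of one of the four cork rounds on the tray floor (5 mm above the bench); they lie 96 mm apart along the tray's y axis, this one at y = 144 mm in the tray's frame.
- twine: Ball of garden twine, 62 mm across, 40 mm high; a bystander. Origin: centre of its underside.
- jar_a: Closed preserving jar, 72 mm across, 100 mm high; a bystander. Origin: centre of its underside.
- jar_b: Closed preserving jar, 72 mm across, 100 mm high; a bystander. Origin: centre of its underside.
- tin: Flat closed steel tin, 60 mm across, 40 mm high; a bystander. Origin: centre of its underside.

How it is judged:
By the outcome, as a careful person would: the job done as asked, in the order asked, and still so for the second after the job is handed in, with the robot touching nothing.
Of grow1, grow2, grow3, grow4 only 2 to 4 are there at a start; the rules pass over those that are not, and their reading is None.
At some moment in a run one of clay1, clay2, clay3, clay4 may be knocked a few centimetres aside while the robot is not near it.
It also fails if it takes over 208 s, if anything falls off the work surface, if the arm or the gripper's body presses on something with over 40 N, if the wrist force passes 120 N, or if a joint passes its speed limit or range.

## Working session

There is one attempt and no reset: what is moved stays moved. The work goes in short steps, Python scripts to look and compute and a tool call to move; the robot and the scene stay as the last step left them, time stands still between calls to the robot, and variables do not carry over. Pictures are saved under pics/ and viewed, and the job is handed in when it is done.

Besides the shell and the picture viewer there is one more tool, called after "Call:" as a command line: name --pt "numbers of a row" for each row, then --argument value for the rest. arm_command: Moves the arm, as the interface text tells. Its arguments: {"type":"object","properties":{"claw":{"type":"array","items":{"type":"number"}},"translation":{"type":"array","items":{"type":"array","items":{"type":"number"}}},"turn":{"type":"array","items":{"type":"number"}},"squeeze":{"type":"number"}},"required":["claw","translation","turn"]}

```bash
ls -la; mkdir -p pics
python3 - <<'E'
from workcell import read_state, read_camera, job, nets, bot
import cv2, numpy as np
print(read_state()); print(bot, [a for a in dir(bot) if a[0]!='_'])
for n in ['scene','side','wrist']:
    p=read_camera(n); cv2.imwrite(f'pics/a_{n}.png',p['img']); print(n,p['intrinsics'].tolist() if hasattr(p['intrinsics'],'tolist') else p['intrinsics'],p['D'],np.round(p['extrinsics'],3).tolist(),p['shot'])
E
```

```text
total 12
drwxr-xr-x  3 agent agent 4096 Dec  5 22:35 .
drwxr-xr-x 23 root  root  4096 Dec  5 22:35 ..
drwxr-xr-x  2 agent agent 4096 Dec  5 22:35 pics
{'time': 0.0, 'joint_positions': array([ 1.12090958e+00,  2.45809296e-01,  1.55895875e+00,  6.78582835e-06,
        1.33871364e+00, -1.74103838e-01]), 'qd': array([ 0.00084979, -0.00087963,  0.00137525, -0.00052098,  0.00150978,
        0.00036286]), 'joint_torque': array([-1.74911418e-05, -4.15833807e+01, -3.14602268e+01,  6.85156463e-02,
        3.31730407e-02, -1.31532565e-04]), 'tool_pos': array([0.17673237, 0.62490569, 0.20437813]), 'tool_rot': array([-0.42682835,  0.56457703,  0.42622352,  0.56338605]), 'contact_force': array([-0.06729348, -0.21917506, -0.00446227]), 'moment': array([-0.00058231, -0.03818468,  0.01252683]), 'grip_width': 0.09361519152626172}
<Robot object at 0x7f60195fba10> ['Unreachable', 'hold_point_z']
scene [[461.8507434708096, 0.0, 328.93893667932286], [0.0, 461.8507434708096, 242.9282330152096], [0.0, 0.0, 1.0]] [-0.02396262  0.          0.          0.          0.        ] [[0.363, 0.58, -0.729, 1.335], [0.932, -0.218, 0.29, -0.319], [0.01, -0.785, -0.62, 0.697], [0.0, 0.0, 0.0, 1.0]] 1
side [[599.4557774681433, 0.0, 327.60784719502936], [0.0, 599.4557774681433, 256.3924529471457], [0.0, 0.0, 1.0]] [-0.19314817  0.          0.          0.          0.        ] [[0.723, -0.46, 0.515, -0.271], [-0.691, -0.476, 0.545, -0.87], [-0.006, -0.75, -0.662, 1.101], [0.0, 0.0, 0.0, 1.0]] 2
wrist [[393.16839958283504, 0.0, 311.2214611240595], [0.0, 393.16839958283504, 231.8892193095672], [0.0, 0.0, 1.0]] [-0.00969898  0.          0.          0.          0.        ] [[0.273, 0.933, 0.236, 0.107], [0.962, -0.264, -0.07, 0.646], [-0.003, 0.246, -0.969, 0.385], [0.0, 0.0, 0.0, 1.0]] 3
```

View pics/a_scene.png

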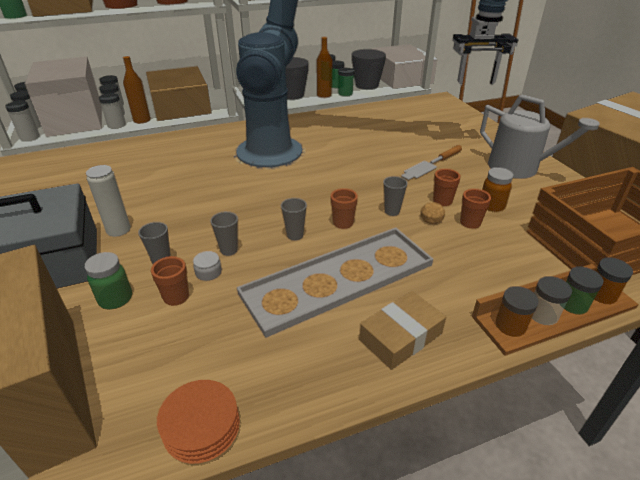

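View pics/a_side.png

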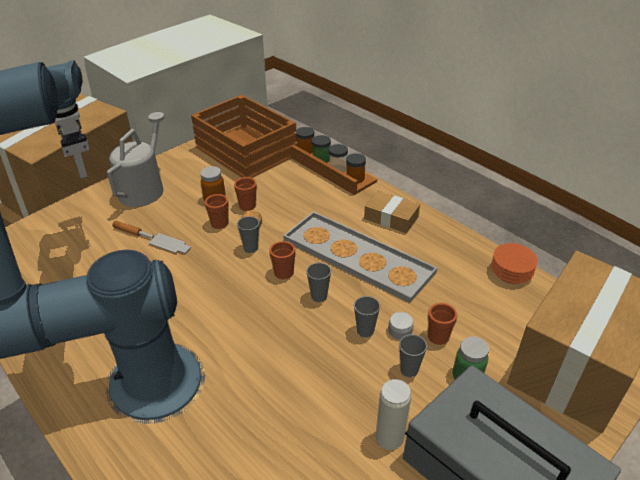

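View pics/a_wrist.png

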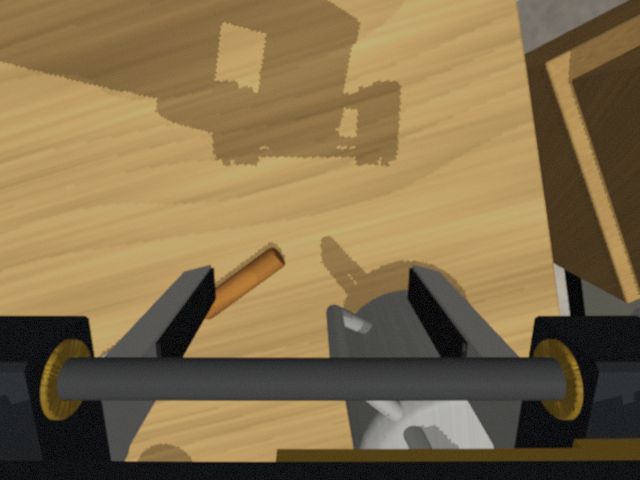

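The bench holds four grey pots and four clay pots. In the scene view the clay pots are at about (170,280), (343,208), (446,186) and (474,208). The grey pots are at (155,242), (226,233), (294,219) and (395,196). The tray centre is near (337,278). Next I'll get their metric positions.

```bash
cat > h.py <<'E'
from workcell import read_state, read_camera, job, nets, bot
import cv2, numpy as np
from scipy.optimize import minimize, least_squares
from scipy.spatial.transform import Rotation as R
PROF={'clay1':[(0,.0265),(.064,.0325),(.064,.034),(.085,.034)],'grow1':[(0,.0205),(.092,.031)],
 'twine':[(0,.02),(.02,.031),(.04,.02)],'jar_a':[(0,.036),(.1,.036)],'tin':[(0,.03),(.04,.03)]}
def proj(p,P):
    T=np.linalg.inv(p['extrinsics']); P=np.asarray(P,float).reshape(-1,3)
    return cv2.projectPoints(P,cv2.Rodrigues(T[:3,:3])[0],T[:3,3],p['intrinsics'],np.asarray(p['D']))[0].reshape(-1,2)
def ray(p,uv):
    n=cv2.undistortPoints(np.asarray(uv,float).reshape(-1,1,2),p['intrinsics'],np.asarray(p['D'])).reshape(-1,2)
    d=np.c_[n,np.ones(len(n))]@p['extrinsics'][:3,:3].T
    return p['extrinsics'][:3,3],d
def onplane(p,uv,z):
    o,d=ray(p,uv); return (o+d*((z-o[2])/d[:,2])[:,None])[:,:2]
A=np.linspace(0,2*np.pi,48,endpoint=False)
def sil(p,cls,x,y,z=0.):
    P=np.concatenate([np.c_[x+r*np.cos(A),y+r*np.sin(A),np.full(48,z+h)] for h,r in PROF[cls]])
    return cv2.convexHull(proj(p,P).astype(np.float32)).reshape(-1,2)
def soft(p,poly):
    m=np.zeros((480*4,640*4),np.uint8)
    cv2.fillPoly(m,[np.round(poly*4).astype(np.int32)],1)
    return m
def fit(views,cls,xy0,z=0.):
    "views: list of (picture, mask)"
    ex=[(p,mask_edge(m)) for p,m in views]
    def cost(q):
        c=0
        for p,m in views:
            poly=sil(p,cls,q[0],q[1],z)
            b=np.zeros((480,640),np.uint8); cv2.fillPoly(b,[np.round(poly*16).astype(np.int32)],1,shift=4)
            b=b>0; c+=1-(b&m).sum()/max(1,(b|m).sum())
        return c/len(views)
    r=minimize(cost,xy0,method='Nelder-Mead',options=dict(initial_simplex=np.array([xy0,[xy0[0]+.008,xy0[1]],[xy0[0],xy0[1]+.008]]),xatol=2e-4,fatol=1e-4))
    return r.x,r.fun
def mask_edge(m): return None
def guess(p,d,cls,z=0.):
    # centroid of mask on mid-height plane
    ys,xs=np.nonzero(d['mask']); return onplane(p,[[xs.mean(),ys.mean()]],z+PROF[cls][-1][0]/2)[0]
def locate(pics,cls,z=0.,verbose=True,pmin=.3):
    dets=[]
    for p in pics:
        for d in nets.cut_out(p,cls):
            if d['p']>pmin: dets.append((p,d,guess(p,d,cls,z)))
    groups=[]
    for p,d,g in dets:
        for G in groups:
            if np.hypot(*(np.mean([t[2] for t in G],0)-g))<.035 and all(t[0] is not p for t in G): G.append((p,d,g)); break
        else: groups.append([(p,d,g)])
    out=[]
    for G in groups:
        q,c=fit([(p,d['mask']) for p,d,_ in G],cls,np.mean([t[2] for t in G],0),z)
        per=[fit([(p,d['mask'])],cls,q,z) for p,d,_ in G]
        out.append((q,c,len(G)))
        if verbose: print(cls,np.round(q,4),'cost %.3f'%c,[ '%d p%.2f (%.4f,%.4f) %.2f'%(p['shot'],d['p'],*f[0],f[1]) for (p,d,_),f in zip(G,per)])
    return out
E
python3 - <<'E'
from h import *
s=read_camera('scene'); t=read_camera('side')
for c in ['clay1','grow1','jar_a','tin','twine']: locate([s,t],c)
for p in (s,t):
    for n in ('tray','mat1'):
        for d in nets.cut_out(p,n)[:4]:
            print(n,p['shot'],d['p'],d['extent'],d['mask'].sum())
    hsv=cv2.cvtColor(p['img'],cv2.COLOR_BGR2HSV)
    tm=nets.cut_out(p,'tray')[0]
    np.save('tm%d.npy'%p['shot'],tm['mask'])
    x,y,w,h=tm['extent']
    hull=cv2.convexHull(np.argwhere(tm['mask'])[:,::-1].astype(np.int32)); hm=np.zeros((480,640),np.uint8); cv2.fillPoly(hm,[hull],1)
    cork=((hsv[...,1]>70)&(hm>0)).astype(np.uint8)
    cork=cv2.morphologyEx(cork,cv2.MORPH_OPEN,np.ones((3,3),np.uint8))
    n,l,st,ce=cv2.connectedComponentsWithStats(cork)
    for i in range(1,n):
        if st[i,4]>100:
            # area centroid by projecting pixels to plane
            ys,xs=np.nonzero(l==i); w=onplane(p,np.c_[xs,ys],.006)
            print('cork',st[i],w.mean(0).round(4),(w.max(0)-w.min(0)).round(3))
E
```

```text
clay1 [0.5705 0.3786] cost 0.103 ['4 p0.81 (0.5644,0.3829) 0.09', '5 p0.59 (0.5731,0.3851) 0.08']
clay1 [0.4517 0.0709] cost 0.120 ['4 p0.80 (0.4445,0.0707) 0.07', '5 p0.79 (0.4524,0.0726) 0.14']
clay1 [ 0.5733 -0.3632] cost 0.065 ['4 p0.64 (0.5708,-0.3616) 0.05', '5 p0.66 (0.5733,-0.3632) 0.07']
clay1 [0.4546 0.3678] cost 0.125 ['4 p0.63 (0.4540,0.3651) 0.11', '5 p0.61 (0.4554,0.3691) 0.12']
clay1 [ 0.4483 -0.2261] cost 0.207 ['4 p0.55 (0.4483,-0.2261) 0.21']
clay1 [ 0.6088 -0.0586] cost 0.849 ['5 p0.48 (0.6088,-0.0586) 0.85']
grow1 [0.4505 0.2117] cost 0.095 ['4 p0.97 (0.4463,0.2142) 0.10', '5 p0.86 (0.4531,0.2143) 0.07']
grow1 [ 0.4372 -0.38  ] cost 0.152 ['4 p0.83 (0.4372,-0.3800) 0.15']
grow1 [ 0.4599 -0.062 ] cost 0.064 ['4 p0.83 (0.4543,-0.0614) 0.07', '5 p0.91 (0.4600,-0.0615) 0.04']
grow1 [ 0.4563 -0.2251] cost 0.058 ['4 p0.71 (0.4562,-0.2258) 0.05']
grow1 [ 0.4465 -0.3787] cost 0.096 ['5 p0.86 (0.4465,-0.3787) 0.10']
jar_a [0.5184 0.4855] cost 0.271 ['4 p0.61 (0.5180,0.4858) 0.24', '5 p0.77 (0.5206,0.4876) 0.30']
jar_a [ 0.5306 -0.4852] cost 0.226 ['4 p0.59 (0.5310,-0.4847)
[... 403 characters left out ...]
4, 110.7] 9633
mat1 4 0.62 [335.1, 284.0, 197.5, 111.4] 9612
cork [375 246  32  21 530] [0.6188 0.1217] [0.075 0.074]
cork [340 259  34  23 599] [0.6352 0.0269] [0.075 0.074]
cork [303 274  34  24 662] [ 0.6522 -0.0679] [0.075 0.075]
cork [262 289  36  26 747] [ 0.6683 -0.1625] [0.076 0.075]
tray 5 0.65 [361.8, 258.9, 155.1, 88.9] 5834
mat1 5 0.56 [359.1, 257.9, 151.9, 86.0] 5927
mat1 5 0.52 [217.4, 212.2, 24.6, 33.5] 673
mat1 5 0.47 [403.4, 327.5, 26.0, 26.7] 533
cork [304 227  26  17 357] [0.6218 0.1216] [0.075 0.077]
cork [330 239  27  18 379] [0.6375 0.0271] [0.075 0.077]
cork [359 253  27  18 407] [ 0.6538 -0.0679] [0.075 0.076]
cork [388 266  29  20 446] [ 0.6698 -0.1627] [0.076 0.075]
```

```bash
cat >> h.py <<'E'
def crop(p,items,cen,w=160,h=120,k=4):
    img=cv2.resize(p['img'],None,fx=k,fy=k,interpolation=cv2.INTER_CUBIC)
    for cls,x,y,z in items:
        for hh,r in PROF[cls]:
            P=np.c_[x+r*np.cos(A),y+r*np.sin(A),np.full(48,z+hh)]
            cv2.polylines(img,[np.round((proj(p,P)+.5)*k*16-8).astype(np.int32)],True,(0,255,0),1,shift=4)
    x0=int(cen[0]-w/2)*k; y0=int(cen[1]-h/2)*k
    return img[max(0,y0):y0+h*k,max(0,x0):x0+w*k]
E
python3 - <<'E'
from h import *
s=read_camera('scene'); t=read_camera('side')
it=[('clay1',.5705,.3786,0),('clay1',.4517,.0709,0),('clay1',.4546,.3678,0),('clay1',.5733,-.3632,0),
('grow1',.4505,.2117,0),('grow1',.4599,-.062,0),('grow1',.4563,-.2251,0),('grow1',.442,-.379,0)]
a=crop(s,it,(420,205),160,75,4.0.__int__() if 0 else 4)
b=crop(t,it,(250,230),160,90,4)
cv2.imwrite('pics/b1.png',np.vstack([a,b])[:600])
a=crop(s,it,(200,260),160,75); b=crop(t,it,(400,325),160,75)
cv2.imwrite('pics/b2.png',np.vstack([a,b])[:600])
E
```

```text
(no output)
```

View pics/b1.png

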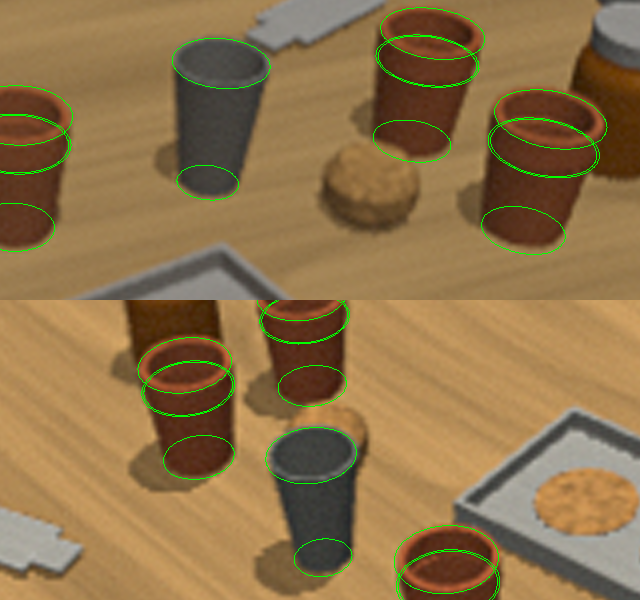

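View pics/b2.png

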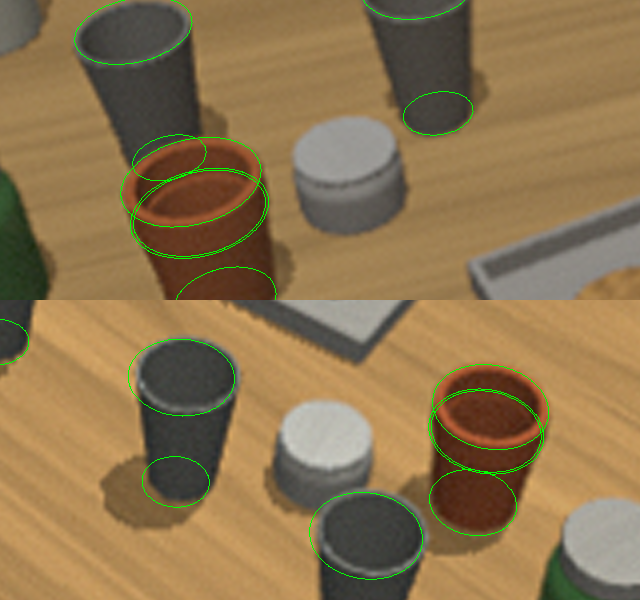

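```bash
cat >> h.py <<'E'
def to(target, width=None, yaw=None):
    "shift in tool cm from the present pose to a TCP target (world); yaw = desired bearing of jaw axis (mod pi)"
    s=read_state(); M=R.from_quat(s['tool_rot']).as_matrix()
    d=M.T@(np.asarray(target)-s['tool_pos'])*100
    o=''
    if yaw is not None:
        # turn a about tool x: new z = M @ Rx(a) @ ez
        best=None
        for a in np.linspace(-np.pi/2,np.pi/2,3601):
            z=M@np.array([0,-np.sin(a),np.cos(a)])
            e=abs(z[0]*np.sin(yaw)-z[1]*np.cos(yaw))
            if best is None or e<best[0]: best=(e,a)
        o=' turn %.3f'%best[1]
    print('t%.2f'%s['time'],'pos',s['tool_pos'].round(4),'shift',d.round(2).tolist(),o,'jaw',M[:,2].round(3),'x',M[:,0].round(3),'w %.4f'%s['grip_width'],'F',s['contact_force'].round(1),'j',s['joint_positions'].round(2))
YAW=np.arctan2(.0163,.0948)
MAT={1:(.669,-.1626),2:(.653,-.0679),3:(.6364,.0270),4:(.6203,.1217)}
E
python3 - <<'E'
from h import *
to([.5705,.3786,.20],yaw=YAW)
E
```

```text
t1.15 pos [0.177  0.6255 0.2055] shift [0.54, -44.59, -13.04]  turn 1.125 jaw [0.272 0.962 0.   ] x [-0.  0. -1.] w 0.0936 F [-0.2  0.   0.5] j [ 1.12  0.25  1.56  0.    1.34 -0.17]
```

Call:
arm_command --claw '[1,1,1,1,1]' --pt "0.5 -44.6 -13" --pt "0.5 -44.6 -13" --pt "0.5 -44.6 -13" --pt "0.5 -44.6 -13" --pt "0.5 -44.6 -13" --turn '[1.125,1.125,1.125,1.125,1.125]' --squeeze 15

```text
time: 1.78
tool_pos: [0.4434, 0.4584, 0.2023]
tool_rot: [-0.123, 0.696, 0.124, 0.696]
contact_force: [0.2, 0.4, 0.5]
grip_width: 0.0941
```

Run:
```python
from h import *
to([.5705,.3786,.15],yaw=YAW)
```

```text
t1.77 pos [0.4434 0.4584 0.2023] shift [5.23, -11.86, 9.18]  turn 0.181 jaw [0.939 0.344 0.   ] x [ 0.  0. -1.] w 0.0941 F [0.2 0.4 0.5] j [0.62 0.22 1.59 0.   1.33 0.27]
```

Call:
arm_command --claw '[1,1,1,1,1]' --pt "5.2 -11.9 9.2" --pt "5.2 -11.9 9.2" --pt "5.2 -11.9 9.2" --pt "5.2 -11.9 9.2" --pt "5.2 -11.9 9.2" --turn '[0.181,0.181,0.181,0.181,0.181]'

```text
time: 2.4
tool_pos: [0.5703, 0.379, 0.1507]
tool_rot: [-0.06, 0.704, 0.061, 0.705]
contact_force: [0.5, 0.1, 0.3]
grip_width: 0.094
```

Run:
```python
from h import *
to([.5705,.3786,.0555],yaw=YAW)
s=read_camera('scene'); t=read_camera('side'); w=read_camera('wrist')
cv2.imwrite('pics/c_w.png',w['img'])
locate([s,t],'clay1')
for q in nets.cut_out(w,'clay1'): print(q['p'],q['extent'])
print(proj(w,[[.5705,.3786,.085]]))
```

```text
t2.40 pos [0.5703 0.379  0.1507] shift [9.52, -0.05, 0.01]  turn 0.001 jaw [0.985 0.17  0.001] x [ 0.     0.001 -1.   ] w 0.0940 F [0.5 0.1 0.3] j [0.42 0.37 1.5  0.   1.27 0.25]
clay1 [0.4519 0.0685] cost 0.104 ['8 p0.87 (0.4454,0.0701) 0.10', '9 p0.66 (0.4542,0.0708) 0.08']
clay1 [0.5677 0.3793] cost 0.132 ['8 p0.72 (0.5605,0.3852) 0.08', '9 p0.82 (0.5722,0.3803) 0.16']
clay1 [0.4555 0.3678] cost 0.097 ['8 p0.62 (0.4513,0.3681) 0.09', '9 p0.79 (0.4593,0.3727) 0.02']
clay1 [ 0.5771 -0.3628] cost 0.060 ['9 p0.56 (0.5771,-0.3628) 0.06']
0.76 [140.7, 227.5, 125.8, 103.8]
0.64 [307.3, 239.6, 100.6, 103.0]
[[313.10263937 248.48288676]]
```

View pics/c_w.png

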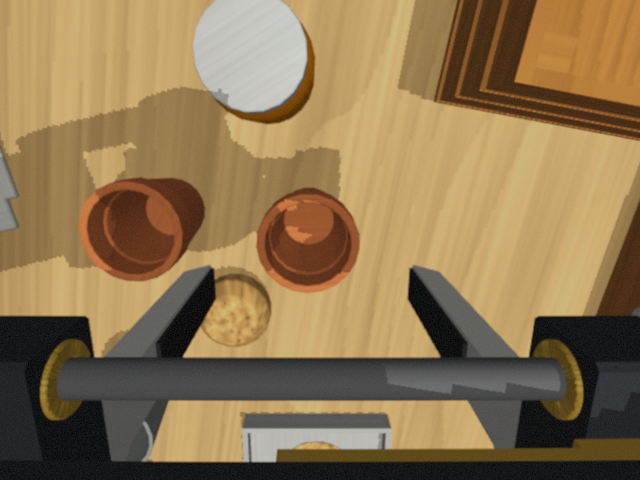

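```bash
cat >> h.py <<'E'
def rimfit(p,cls,z=0.,near=None,rad=.04):
    "fit silhouette in the wrist picture for dets near the given xy; also colour-free rim centre"
    for d in nets.cut_out(p,cls):
        g=guess(p,d,cls,z)
        if near is None or np.hypot(*(g-near))<rad:
            q,c=fit([(p,d['mask'])],cls,g,z); print('wrist',cls,'p%.2f'%d['p'],q.round(4),'cost %.3f'%c, proj(p,[[*q,z+PROF[cls][-1][0]]]).round(0))
E
python3 - <<'E'
from h import *
w=read_camera('wrist')
rimfit(w,'clay1')
print(onplane(w,[[308,240.5],[132,229]],.085))
E
```

```text
wrist clay1 p0.98 [0.4526 0.3691] cost 0.036 [[131. 232.]]
wrist clay1 p0.87 [0.5662 0.3809] cost 0.037 [[307. 244.]]
wrist clay1 p0.24 [0.5792 0.2159] cost 0.682 [[287. 453.]]
[[0.56650134 0.38306241]
 [0.4530298  0.37128998]]
```

Call:
arm_command --claw '[1,1,1,1,-1]' --pt "2 0.2 -0.3" --pt "6 0.2 -0.3" --pt "9.5 0.2 -0.3" --pt "9.5 0.2 -0.3" --pt "9.5 0.2 -0.3" --turn '[0,0,0,0,0]'

```text
time: 3.42
tool_pos: [0.5676, 0.3807, 0.0564]
tool_rot: [-0.06, 0.704, 0.061, 0.705]
contact_force: [-0.5, 0.2, -0.3]
grip_width: 0.0874
```

Call:
arm_command --claw '[-1,-1,-1]' --pt "0 0 0" --pt "0 0 0" --pt "0 0 0" --turn '[0,0,0]'

```text
time: 3.8
tool_pos: [0.5683, 0.3811, 0.058]
tool_rot: [-0.06, 0.703, 0.061, 0.706]
contact_force: [-1.2, -0.3, 5.2]
grip_width: 0.0663
```

Call:
arm_command --claw '[-1,-1,-1,-1]' --pt "0 0 0" --pt "-3 0 0" --pt "-7 0 0" --pt "-11 0 0" --turn '[0,0,0,0]'

```text
time: 4.3
tool_pos: [0.5673, 0.3805, 0.1679]
tool_rot: [-0.06, 0.704, 0.061, 0.705]
contact_force: [-0.1, 0.6, -1.4]
grip_width: 0.0663
```

Run:
```python
from h import *
to([*MAT[4],.175],yaw=YAW)
w=read_camera('wrist'); s=read_camera('scene'); t=read_camera('side')
cv2.imwrite('pics/d_w.png',np.vstack([cv2.resize(w['img'],(400,300)),np.zeros((0,400,3),np.uint8),cv2.resize(t['img'][100:300,150:417],(400,300))]))
```

```text
t4.30 pos [0.5673 0.3805 0.1679] shift [-0.73, -26.4, 0.82]  turn 0.001 jaw [0.985 0.17  0.002] x [ 0.002  0.001 -1.   ] w 0.0663 F [-0.1  0.6 -1.4] j [0.43 0.35 1.5  0.   1.29 0.25]
```

View pics/d_w.png

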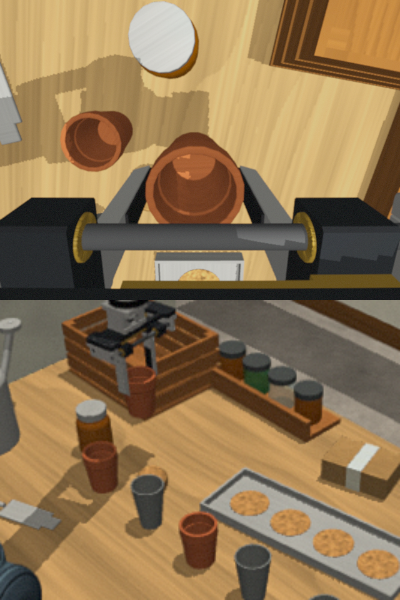

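```bash
cat >> h.py <<'E'
def held(cls,dz,pics=None):
    "where the held pot is in relation to the TCP: dz = TCP height above the pot's underside"
    s=read_state(); pics=pics or [read_camera(n) for n in ('scene','side','wrist')]
    z=s['tool_pos'][2]-dz; M=R.from_quat(s['tool_rot']).as_matrix()
    for p in pics:
        for d in nets.cut_out(p,cls):
            g=guess(p,d,cls,z)
            if np.hypot(*(g-s['tool_pos'][:2]))<.04:
                q,c=fit([(p,d['mask'])],cls,g,z); e=M.T@np.array([*(q-s['tool_pos'][:2]),0])
                print('held',p['shot'],'p%.2f'%d['p'],q.round(4),'cost %.3f'%c,'rel world',(q-s['tool_pos'][:2]).round(4),'tool yz mm',(e[1:]*1000).round(1))
E
python3 - <<'E'
from h import *
held('clay1',.0575)
E
```

```text
held 15 p0.87 [0.5652 0.3805] cost 0.158 rel world [-0.0039 -0.0009] tool yz mm [-0.2 -4. ]
held 16 p0.63 [0.5717 0.3796] cost 0.203 rel world [ 0.0026 -0.0018] tool yz mm [-2.2  2.2]
held 17 p0.55 [0.5657 0.3816] cost 0.164 rel world [-0.0034  0.0003] tool yz mm [ 0.8 -3.3]
```

Call:
arm_command --claw '[-1,-1,-1,-1,-1]' --pt "-0.7 -26.4 0.8" --pt "-0.7 -26.4 0.8" --pt "-0.7 -26.4 0.8" --pt "-0.7 -26.4 0.8" --pt "-0.7 -26.4 0.8" --turn '[0,0,0,0,0]'

```text
time: 5.38
tool_pos: [0.6199, 0.1181, 0.1714]
tool_rot: [-0.059, 0.705, 0.059, 0.704]
contact_force: [1.2, -0.3, -2.5]
grip_width: 0.0661
```

Run:
```python
from h import *
held('clay1',.0575)
to([*MAT[4],.07],yaw=YAW)
```

```text
held 18 p0.80 [0.6156 0.1184] cost 0.197 rel world [-0.0043  0.0002] tool yz mm [ 1.  -4.2]
held 19 p0.92 [0.6243 0.1197] cost 0.209 rel world [0.0044 0.0016] tool yz mm [0.8 4.6]
held 20 p0.69 [0.6182 0.1235] cost 0.097 rel world [-0.0017  0.0053] tool yz mm [ 5.6 -0.8]
t5.67 pos [0.6192 0.1233 0.1719] shift [10.19, -0.18, 0.09]  turn 0.003 jaw [ 0.985  0.172 -0.001] x [-0.001  0.001 -1.   ] w 0.0661 F [-0.9  0.3 -1.8] j [ 0.02  0.23  1.64  0.    1.27 -0.16]
```

Call:
arm_command --claw '[-1,-1,-1,-1,-1]' --pt "4 -0.2 0.1" --pt "8 -0.2 0.1" --pt "10.3 -0.2 0.1" --pt "10.5 -0.2 0.1" --pt "10.5 -0.2 0.1" --turn '[0,0,0,0,0]'

```text
time: 6.3
tool_pos: [0.6209, 0.1224, 0.0678]
tool_rot: [-0.061, 0.704, 0.062, 0.705]
contact_force: [0.2, -0.7, -2.2]
grip_width: 0.0665
```

Call:
arm_command --claw '[-1,-1]' --pt "0.3 0 0" --pt "0.3 0 0" --turn '[0,0]'

```text
time: 6.55
tool_pos: [0.6212, 0.1225, 0.0654]
tool_rot: [-0.062, 0.704, 0.062, 0.705]
contact_force: [-0.6, 0.6, -2.2]
grip_width: 0.0664
```

Call:
arm_command --claw '[-1,-1]' --pt "0.25 -0.1 -0.1" --pt "0.25 -0.1 -0.1" --turn '[0,0]'

```text
time: 6.8
tool_pos: [0.621, 0.1215, 0.0639]
tool_rot: [-0.061, 0.703, 0.062, 0.705]
contact_force: [0.0, 1.7, 2.3]
grip_width: 0.0665
```

Call:
arm_command --claw '[1,1,1,1,1]' --pt "0 0 0" --pt "0 0 0" --pt "-2 0 0" --pt "-7 0 0" --pt "-11 0 0" --turn '[0,0,0,0,0]'

```text
time: 7.42
tool_pos: [0.6213, 0.1213, 0.1773]
tool_rot: [-0.061, 0.703, 0.062, 0.706]
contact_force: [0.8, -0.6, 0.2]
grip_width: 0.0942
```

Run:
```python
from h import *
s=read_camera('scene'); t=read_camera('side')
locate([s,t],'clay1',pmin=.5)
w=read_camera('wrist'); rimfit(w,'clay1',.005)
cv2.imwrite('pics/e_w.png',w['img'])
to([.454,.3685,.17],yaw=YAW)
```

```text
clay1 [0.4496 0.0694] cost 0.089 ['21 p0.96 (0.4487,0.0692) 0.04', '22 p0.70 (0.4546,0.0714) 0.11']
clay1 [ 0.5742 -0.3625] cost 0.065 ['21 p0.91 (0.5709,-0.3630) 0.06', '22 p0.58 (0.5757,-0.3616) 0.05']
clay1 [0.6207 0.1252] cost 0.146 ['21 p0.77 (0.6114,0.1295) 0.05', '22 p0.71 (0.6266,0.1295) 0.07']
clay1 [0.4555 0.3686] cost 0.098 ['21 p0.64 (0.4470,0.3725) 0.12', '22 p0.80 (0.4570,0.3713) 0.05']
clay1 [ 0.5221 -0.4863] cost 0.215 ['21 p0.57 (0.5221,-0.4863) 0.22']
wrist clay1 p0.92 [0.4534 0.0746] cost 0.049 [[ 69. 262.]]
wrist clay1 p0.83 [0.6199 0.1262] cost 0.037 [[311. 232.]]
t7.72 pos [0.6197 0.1213 0.1725] shift [0.27, 27.22, -12.03]  turn 0.004 jaw [0.985 0.174 0.   ] x [ 0.     0.001 -1.   ] w 0.0940 F [ 0.4  0.7 -0.3] j [ 0.01  0.23  1.64  0.    1.27 -0.16]
```

View pics/e_w.png

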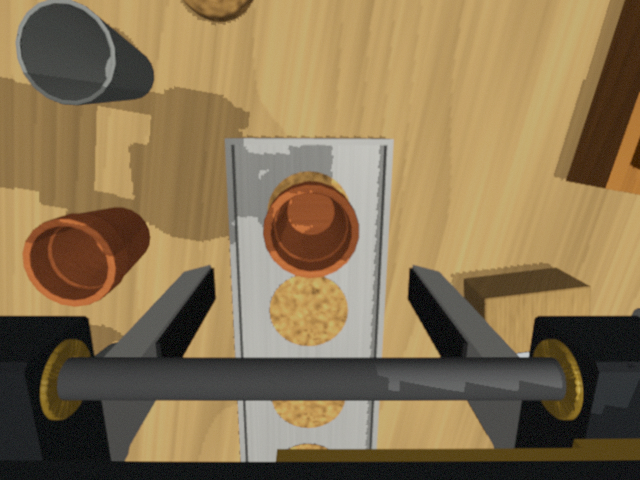

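```bash
cat >> h.py <<'E'
def corks(p):
    hsv=cv2.cvtColor(p['img'],cv2.COLOR_BGR2HSV)
    for k,(x,y) in MAT.items():
        c=proj(p,[[x,y,.006]])[0]
        if not(0<c[0]<640 and 0<c[1]<480): continue
        P=proj(p,np.c_[x+.044*np.cos(A),y+.044*np.sin(A),np.full(48,.006)]); m=np.zeros((480,640),np.uint8); cv2.fillPoly(m,[P.astype(np.int32)],1)
        b=(hsv[...,1]>70)&(m>0); ys,xs=np.nonzero(b)
        if len(xs)<50: continue
        w=onplane(p,np.c_[xs,ys],.006); print('cork',k,'mean',w.mean(0).round(4),'min',w.min(0).round(3),'max',w.max(0).round(3))
E
python3 - <<'E'
from h import *
w=read_camera('wrist'); corks(w)
E
```

```text
cork 1 mean [ 0.6651 -0.1433] min [ 0.624 -0.175] max [ 0.712 -0.124]
cork 2 mean [ 0.6539 -0.0837] min [ 0.615 -0.105] max [ 0.689 -0.063]
cork 3 mean [0.6344 0.0303] min [ 0.597 -0.01 ] max [0.672 0.072]
cork 4 mean [0.62   0.1191] min [0.579 0.078] max [0.664 0.16 ]
```

Call:
arm_command --claw '[1,1,1,1,1]' --pt "1 27.2 -12" --pt "2 27.2 -12" --pt "2 27.2 -12" --pt "2 27.2 -12" --pt "2 27.2 -12" --turn '[0,0,0,0,0]'

```text
time: 8.4
tool_pos: [0.4515, 0.3696, 0.1505]
tool_rot: [-0.062, 0.706, 0.062, 0.703]
contact_force: [0.2, 0.0, 1.3]
grip_width: 0.0939
```

Run:
```python
from h import *
w=read_camera('wrist'); rimfit(w,'clay1',0)
to([.454,.368,.0555],yaw=YAW)
```

```text
wrist clay1 p0.89 [0.4522 0.3695] cost 0.029 [[314. 248.]]
t8.50 pos [0.4502 0.3707 0.1501] shift [9.46, -0.34, 0.37]  turn 0.010 jaw [ 0.984  0.179 -0.005] x [-0.005 -0.    -1.   ] w 0.0940 F [ 0.9  0.3 -1.1] j [0.49 0.15 1.77 0.   1.22 0.31]
```

Call:
arm_command --claw '[1,1,1,1,-1]' --pt "2 -0.3 0.3" --pt "6 -0.3 0.3" --pt "9.4 -0.3 0.3" --pt "9.4 -0.3 0.3" --pt "9.4 -0.3 0.3" --turn '[0.01,0.01,0.01,0.01,0.01]'

```text
time: 9.12
tool_pos: [0.4542, 0.3677, 0.0564]
tool_rot: [-0.059, 0.706, 0.06, 0.703]
contact_force: [-0.6, 0.3, 0.4]
grip_width: 0.0873
```

Call:
arm_command --claw '[-1,-1,-1,-1]' --pt "0 0 0" --pt "0 0 0" --pt "0 0 0" --pt "0 0 0" --turn '[0,0,0,0]'

```text
time: 9.62
tool_pos: [0.4548, 0.3681, 0.0578]
tool_rot: [-0.059, 0.706, 0.06, 0.704]
contact_force: [-2.0, -0.2, 6.4]
grip_width: 0.0683
```

Call:
arm_command --claw '[-1,-1,-1]' --pt "-3 0 0" --pt "-7 0 0" --pt "-11.5 0 0" --turn '[0,0,0]'

```text
time: 10.0
tool_pos: [0.4543, 0.3676, 0.1727]
tool_rot: [-0.06, 0.706, 0.06, 0.703]
contact_force: [0.8, 0.5, -2.9]
grip_width: 0.0682
```

Run:
```python
from h import *
held('clay1',.0575)
to([*MAT[3],.17],yaw=YAW)
```

```text
held 26 p0.87 [0.4493 0.3698] cost 0.147 rel world [-0.005   0.0022] tool yz mm [ 3.  -4.6]
held 27 p0.57 [0.4666 0.3855] cost 0.134 rel world [0.0123 0.0179] tool yz mm [15.5 15.1]
held 28 p0.93 [0.4571 0.3698] cost 0.077 rel world [0.0029 0.0022] tool yz mm [1.6 3.2]
t10.30 pos [0.4538 0.3673 0.1702] shift [-0.05, -36.61, 12.29]  turn -0.002 jaw [ 0.986  0.168 -0.007] x [-0.007 -0.001 -1.   ] w 0.0686 F [ 0.6 -0.7 -3.1] j [0.49 0.13 1.76 0.   1.26 0.32]
```

Call:
arm_command --claw '[-1,-1,-1,-1,-1]' --pt "-1 -36.6 12.3" --pt "-1 -36.6 12.3" --pt "-1 -36.6 12.3" --pt "-1 -36.6 12.3" --pt "-1 -36.6 12.3" --turn '[0,0,0,0,0]'

```text
time: 10.92
tool_pos: [0.6013, 0.0903, 0.1755]
tool_rot: [-0.06, 0.708, 0.059, 0.701]
contact_force: [0.9, -0.4, -3.0]
grip_width: 0.0683
```

Run:
```python
from h import *
to([*MAT[3],.075],yaw=YAW)
```

```text
t10.93 pos [0.6013 0.0903 0.1755] shift [10.02, -6.84, 2.51]  turn -0.002 jaw [ 0.986  0.168 -0.011] x [-0.011 -0.001 -1.   ] w 0.0683 F [ 0.9 -0.4 -3. ] j [-0.04  0.18  1.69 -0.    1.28 -0.2 ]
```

Call:
arm_command --claw '[-1,-1,-1,-1,-1]' --pt "0 -6.8 2.5" --pt "0 -6.8 2.5" --pt "0 -6.8 2.5" --pt "4 -6.8 2.5" --pt "9 -6.8 2.5" --turn '[0,0,0,0,0]'

```text
time: 11.55
tool_pos: [0.6364, 0.0294, 0.0849]
tool_rot: [-0.061, 0.708, 0.06, 0.702]
contact_force: [0.5, -0.4, -2.5]
grip_width: 0.068
```

Run:
```python
from h import *
s=read_camera('scene')
to([*MAT[3],.0645],yaw=YAW)
```

```text
t11.60 pos [0.6302 0.03   0.0759] shift [1.12, -0.41, 0.58]  turn 0.001 jaw [ 0.985  0.17  -0.023] x [-0.023  0.001 -1.   ] w 0.0680 F [-5.1  1.  -7.9] j [-0.13  0.36  1.67 -0.    1.14 -0.3 ]
```

Run:
```python
from h import *
s=read_camera('side'); to([*MAT[3],.0645],yaw=YAW)
s=read_camera('side'); to([*MAT[3],.0645],yaw=YAW)
held('clay1',.0575)
```

```text
t11.65 pos [0.63   0.03   0.0779] shift [1.33, -0.41, 0.61]  turn 0.001 jaw [ 0.985  0.17  -0.025] x [-0.025  0.001 -1.   ] w 0.0682 F [-2.  -0.3 -3.2] j [-0.13  0.35  1.67 -0.    1.14 -0.3 ]
t11.70 pos [0.6327 0.0295 0.0816] shift [1.7, -0.32, 0.35]  turn 0.001 jaw [ 0.985  0.17  -0.019] x [-0.019  0.    -1.   ] w 0.0680 F [-0.8  0.3 -2.7] j [-0.13  0.35  1.67 -0.    1.14 -0.3 ]
held 32 p0.82 [0.6268 0.0295] cost 0.275 rel world [-0.0059  0.    ] tool yz mm [ 1.  -5.8]
held 33 p0.89 [0.6407 0.0328] cost 0.236 rel world [0.008  0.0032] tool yz mm [1.8 8.4]
held 34 p0.96 [0.6356 0.0302] cost 0.073 rel world [0.0029 0.0007] tool yz mm [0.2 2.9]
```

Run:
```python
from h import *
for i in range(2):
  to([*MAT[3],.0645],yaw=YAW); read_camera('side')
```

```text
t12.00 pos [0.6378 0.0275 0.0877] shift [2.32, -0.02, -0.13]  turn -0.002 jaw [ 0.986  0.168 -0.007] x [-0.007 -0.002 -1.   ] w 0.0685 F [-0.4 -0.  -1.7] j [-0.13  0.35  1.66 -0.    1.14 -0.3 ]
t12.05 pos [0.6376 0.0274 0.0872] shift [2.27, -0.02, -0.11]  turn -0.002 jaw [ 0.986  0.168 -0.008] x [-0.007 -0.002 -1.   ] w 0.0678 F [ 0.2 -0.1 -2.7] j [-0.13  0.35  1.66 -0.    1.14 -0.3 ]
```

Call:
arm_command --claw '[-1,-1,-1,-1]' --pt "1 0 -0.1" --pt "1.8 0 -0.1" --pt "2.1 0 -0.1" --pt "2.1 0 -0.1" --turn '[0,0,0,0]'

```text
time: 12.6
tool_pos: [0.6357, 0.0272, 0.0651]
tool_rot: [-0.06, 0.708, 0.059, 0.701]
contact_force: [-0.3, -0.0, -1.9]
grip_width: 0.0679
```

Call:
arm_command --claw '[-1,-1]' --pt "0.25 0 0" --pt "0.25 0 0" --turn '[0,0]'

```text
time: 12.85
tool_pos: [0.6363, 0.0272, 0.0635]
tool_rot: [-0.06, 0.708, 0.059, 0.702]
contact_force: [-1.7, 2.1, 1.5]
grip_width: 0.0679
```

Call:
arm_command --claw '[1,1,1,1,1]' --pt "0 0 0" --pt "0 0 0" --pt "-2 0 0" --pt "-7 0 0" --pt "-11 0 0" --turn '[0,0,0,0,0]'

```text
time: 13.48
tool_pos: [0.638, 0.0273, 0.1771]
tool_rot: [-0.06, 0.707, 0.059, 0.703]
contact_force: [-0.0, -0.5, 0.6]
grip_width: 0.0939
```

Run:
```python
from h import *
s=read_camera('scene'); t=read_camera('side')
locate([s,t],'clay1',pmin=.5)
read_camera('wrist');
to([.4515,.0705,.15],yaw=YAW)
```

```text
clay1 [0.4431 0.0713] cost 0.194 ['37 p0.67 (0.4431,0.0713) 0.19']
clay1 [ 0.5768 -0.3625] cost 0.076 ['37 p0.66 (0.5693,-0.3628) 0.07', '38 p0.92 (0.5768,-0.3625) 0.06']
clay1 [0.6336 0.0289] cost 0.136 ['37 p0.66 (0.6248,0.0322) 0.03', '38 p0.81 (0.6429,0.0355) 0.05']
clay1 [0.6291 0.1323] cost 0.063 ['38 p0.74 (0.6291,0.1323) 0.06']
clay1 [ 0.6189 -0.1018] cost 0.812 ['38 p0.59 (0.6189,-0.1018) 0.81']
t13.72 pos [0.6368 0.0274 0.1733] shift [2.48, 7.36, -17.52]  turn -0.002 jaw [ 0.986  0.168 -0.009] x [-0.009 -0.001 -1.   ] w 0.0940 F [ 0.2 -0.3 -0.5] j [-0.13  0.25  1.61 -0.    1.29 -0.3 ]
```

Call:
arm_command --claw '[1,1,1,1,1]' --pt "0 7.4 -17.5" --pt "2.4 7.4 -17.5" --pt "2.4 7.4 -17.5" --pt "2.4 7.4 -17.5" --pt "2.4 7.4 -17.5" --turn '[0,0,0,0,0]'

```text
time: 14.35
tool_pos: [0.4516, 0.0709, 0.1504]
tool_rot: [-0.06, 0.708, 0.059, 0.701]
contact_force: [0.3, -0.6, 0.9]
grip_width: 0.094
```

Run:
```python
from h import *
read_camera('scene');
w=read_camera('wrist'); rimfit(w,'clay1',0); cv2.imwrite('pics/f_w.png',w['img'])
to([.4515,.0705,.0555],yaw=YAW)
```

```text
wrist clay1 p0.95 [0.6234 0.1258] cost 0.012 [[592. 209.]]
wrist clay1 p0.72 [0.4513 0.0716] cost 0.053 [[312. 245.]]
wrist clay1 p0.64 [0.6276 0.0354] cost 0.538 [[553. 336.]]
wrist clay1 p0.37 [0.5641 0.0931] cost 0.715 [[488. 242.]]
t14.50 pos [0.4534 0.0705 0.1515] shift [9.61, 0.04, -0.11]  turn -0.002 jaw [ 0.986  0.167 -0.007] x [-0.007 -0.002 -1.   ] w 0.0936 F [ 0.3 -0.8  0.3] j [-0.09 -0.16  2.08 -0.    1.23 -0.26]
```

View pics/f_w.png

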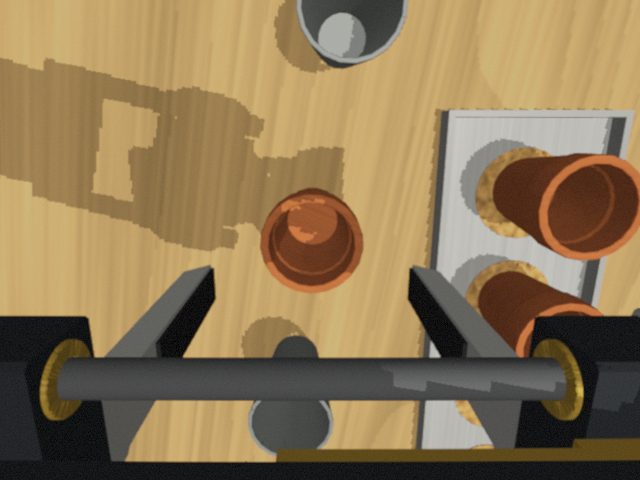

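Call:
arm_command --claw '[1,1,1,1,-1]' --pt "2 0 -0.1" --pt "6 0 -0.1" --pt "9.5 0 -0.1" --pt "9.5 0 -0.1" --pt "9.5 0 -0.1" --turn '[0,0,0,0,0]'

```text
time: 15.12
tool_pos: [0.4535, 0.0699, 0.058]
tool_rot: [-0.06, 0.706, 0.059, 0.703]
contact_force: [-0.5, -0.2, 0.3]
grip_width: 0.0877
```

Call:
arm_command --claw '[-1,-1,-1,-1]' --pt "0 0 0" --pt "0 0 0" --pt "0 0 0" --pt "0 0 0" --turn '[0,0,0,0]'

```text
time: 15.62
tool_pos: [0.4543, 0.0697, 0.0594]
tool_rot: [-0.06, 0.706, 0.059, 0.703]
contact_force: [-2.0, -0.0, 6.5]
grip_width: 0.0686
```

Call:
arm_command --claw '[-1,-1,-1,-1]' --pt "-3 0 0" --pt "-7 0 0" --pt "-11.5 0 0" --pt "-11.5 0 0" --turn '[0,0,0,0]'

```text
time: 16.12
tool_pos: [0.4573, 0.0698, 0.1781]
tool_rot: [-0.061, 0.703, 0.058, 0.706]
contact_force: [0.7, 0.9, -2.6]
grip_width: 0.0686
```

Run:
```python
from h import *
read_camera('side'); w=read_camera('wrist'); held('clay1',.0575,[w])
to([*MAT[2],.17],yaw=YAW)
```

```text
held 43 p0.82 [0.4541 0.073 ] cost 0.080 rel world [-0.0001  0.0029] tool yz mm [2.9 0.4]
t16.27 pos [0.4535 0.0701 0.1725] shift [0.15, -16.94, 17.36]  turn -0.002 jaw [ 0.986  0.167 -0.007] x [-0.006 -0.002 -1.   ] w 0.0689 F [-0.4 -0.1 -3.1] j [-0.09 -0.18  2.06 -0.    1.27 -0.26]
```

Call:
arm_command --claw '[-1,-1,-1,-1,-1]' --pt "0 -16.9 17.4" --pt "0 -16.9 17.4" --pt "0 -16.9 17.4" --pt "0 -16.9 17.4" --pt "0 -16.9 17.4" --turn '[0,0,0,0,0]'

```text
time: 16.9
tool_pos: [0.6536, -0.0695, 0.1671]
tool_rot: [-0.058, 0.709, 0.059, 0.701]
contact_force: [-0.5, 1.6, -2.1]
grip_width: 0.0685
```

Run:
```python
from h import *
[read_camera('side') for _ in range(4)]
to([*MAT[2],.0675],yaw=YAW)
```

```text
t17.10 pos [ 0.6519 -0.0665  0.17  ] shift [10.25, -0.16, 0.18]  turn -0.002 jaw [ 0.986  0.168 -0.009] x [-0.009 -0.001 -1.   ] w 0.0682 F [-0.9 -0.8 -3.1] j [-0.27  0.29  1.57 -0.    1.29 -0.44]
```

Call:
arm_command --claw '[-1,-1,-1,-1,-1]' --pt "4 -0.2 0.2" --pt "8 -0.2 0.2" --pt "10.1 -0.2 0.2" --pt "10.2 -0.2 0.2" --pt "10.2 -0.2 0.2" --turn '[0,0,0,0,0]'

```text
time: 17.73
tool_pos: [0.6544, -0.0683, 0.0699]
tool_rot: [-0.06, 0.707, 0.059, 0.702]
contact_force: [-0.3, 0.3, -1.7]
grip_width: 0.0684
```

Call:
arm_command --claw '[-1,-1]' --pt "0.3 0 0" --pt "0.3 0 0" --turn '[0,0]'

```text
time: 17.98
tool_pos: [0.655, -0.0685, 0.0679]
tool_rot: [-0.06, 0.706, 0.059, 0.703]
contact_force: [-0.7, -0.0, -2.4]
grip_width: 0.0685
```

Call:
arm_command --claw '[-1,-1]' --pt "0.25 0 -0.15" --pt "0.25 0 -0.15" --turn '[0,0]'

```text
time: 18.23
tool_pos: [0.6533, -0.0687, 0.0652]
tool_rot: [-0.06, 0.706, 0.059, 0.703]
contact_force: [-0.3, -0.3, -2.7]
grip_width: 0.0684
```

Call:
arm_command --claw '[-1,-1]' --pt "0.15 0 0" --pt "0.15 0 0" --turn '[0,0]'

```text
time: 18.48
tool_pos: [0.6534, -0.0688, 0.0641]
tool_rot: [-0.06, 0.706, 0.059, 0.703]
contact_force: [-0.3, -0.3, -0.1]
grip_width: 0.0683
```

Contact is starting, with the force down from -2.7 to -0.1 N. I'll release and rise.

Call:
arm_command --claw '[1,1,1,1,1]' --pt "0 0 0" --pt "0 0 0" --pt "-2 0 0" --pt "-7 0 0" --pt "-11 0 0" --turn '[0,0,0,0,0]'

```text
time: 19.1
tool_pos: [0.6547, -0.0687, 0.1778]
tool_rot: [-0.061, 0.705, 0.059, 0.704]
contact_force: [0.9, -0.4, 0.3]
grip_width: 0.0941
```

Run:
```python
from h import *
s=read_camera('scene'); t=read_camera('side')
locate([s,t],'clay1',pmin=.5)
read_camera('wrist');
to([.573,-.363,.155],yaw=YAW)
```

```text
clay1 [0.6341 0.0292] cost 0.152 ['48 p0.84 (0.6251,0.0322) 0.04', '49 p0.89 (0.6383,0.0336) 0.12']
clay1 [0.6169 0.1263] cost 0.162 ['48 p0.64 (0.6100,0.1282) 0.02', '49 p0.64 (0.6287,0.1337) 0.10']
clay1 [ 0.6523 -0.0666] cost 0.159 ['48 p0.58 (0.6428,-0.0650) 0.07', '49 p0.79 (0.6593,-0.0602) 0.12']
clay1 [ 0.5742 -0.3625] cost 0.081 ['48 p0.56 (0.5744,-0.3623) 0.10', '49 p0.85 (0.5736,-0.3632) 0.06']
t19.35 pos [ 0.6536 -0.0684  0.1739] shift [2.0, -27.68, -12.89]  turn -0.001 jaw [ 0.986  0.168 -0.005] x [-0.005 -0.002 -1.   ] w 0.0939 F [0.7 0.5 0.2] j [-0.28  0.29  1.56 -0.    1.29 -0.44]
```

Call:
arm_command --claw '[1,1,1,1,1]' --pt "0 -27.7 -12.9" --pt "2 -27.7 -12.9" --pt "2 -27.7 -12.9" --pt "2 -27.7 -12.9" --pt "2 -27.7 -12.9" --turn '[0,0,0,0,0]'

```text
time: 19.98
tool_pos: [0.571, -0.3644, 0.1525]
tool_rot: [-0.059, 0.707, 0.06, 0.702]
contact_force: [0.6, -0.3, -0.5]
grip_width: 0.0935
```

Run:
```python
from h import *
[read_camera('scene') for _ in range(3)]
w=read_camera('wrist'); rimfit(w,'clay1',0)
to([.5735,-.3635,.0555],yaw=YAW)
```

```text
wrist clay1 p0.64 [ 0.5732 -0.3607] cost 0.028 [[318. 241.]]
wrist clay1 p0.26 [ 0.5274 -0.4931] cost 0.533 [[226. 403.]]
t20.23 pos [ 0.5724 -0.3622  0.1533] shift [9.78, -0.16, 0.16]  turn -0.002 jaw [ 0.986  0.168 -0.007] x [-0.007  0.    -1.   ] w 0.0941 F [ 0.7  0.8 -0.1] j [-0.73  0.36  1.52 -0.    1.27 -0.9 ]
```

Call:
arm_command --claw '[1,1,1,1,-1]' --pt "2 0 0.2" --pt "6 0 0.2" --pt "9.7 0 0.2" --pt "9.7 0 0.2" --pt "9.7 0 0.2" --turn '[0,0,0,0,0]'

```text
time: 20.85
tool_pos: [0.5745, -0.3613, 0.0571]
tool_rot: [-0.06, 0.707, 0.06, 0.702]
contact_force: [0.1, -0.6, 0.1]
grip_width: 0.0878
```

Call:
arm_command --claw '[-1,-1,-1,-1]' --pt "0 0 0" --pt "0 0 0" --pt "0 0 0" --pt "0 0 0" --turn '[0,0,0,0]'

```text
time: 21.35
tool_pos: [0.5752, -0.3622, 0.0588]
tool_rot: [-0.061, 0.706, 0.059, 0.703]
contact_force: [-2.3, -0.4, 5.6]
grip_width: 0.0663
```

Call:
arm_command --claw '[-1,-1,-1,-1]' --pt "-3 0 0" --pt "-7 0 0" --pt "-11.5 0 0" --pt "-11.5 0 0" --turn '[0,0,0,0]'

```text
time: 21.85
tool_pos: [0.5776, -0.3634, 0.1782]
tool_rot: [-0.063, 0.704, 0.057, 0.705]
contact_force: [0.1, 0.7, -2.4]
grip_width: 0.0666
```

Run:
```python
from h import *
read_camera('side'); w=read_camera('wrist'); held('clay1',.0575,[w])
to([*MAT[1],.17],yaw=YAW)
```

```text
held 56 p0.87 [ 0.5751 -0.3615] cost 0.083 rel world [-0.0001 -0.0001] tool yz mm [-0.  -0.1]
t22.00 pos [ 0.5746 -0.361   0.1711] shift [0.05, 17.96, 12.66]  turn 0.000 jaw [ 0.986  0.169 -0.007] x [-0.008  0.001 -1.   ] w 0.0667 F [-0.6 -0.3 -2. ] j [-0.73  0.34  1.5  -0.    1.3  -0.89]
```

Call:
arm_command --claw '[-1,-1,-1,-1,-1]' --pt "0 18 12.7" --pt "0 18 12.7" --pt "0 18 12.7" --pt "0 18 12.7" --pt "0 18 12.7" --turn '[0,0,0,0,0]'

```text
time: 22.62
tool_pos: [0.6686, -0.1591, 0.1672]
tool_rot: [-0.06, 0.709, 0.063, 0.7]
contact_force: [-0.2, -0.9, -1.6]
grip_width: 0.0666
```

Run:
```python
from h import *
[read_camera('side') for _ in range(4)]
to([*MAT[1],.0665],yaw=YAW)
```

```text
t22.82 pos [ 0.6684 -0.1632  0.1692] shift [10.27, 0.02, 0.17]  turn -0.002 jaw [ 0.986  0.168 -0.009] x [-0.01   0.001 -1.   ] w 0.0661 F [ 1.1  0.5 -0.8] j [-0.4   0.37  1.47 -0.    1.31 -0.57]
```

Call:
arm_command --claw '[-1,-1,-1,-1,-1]' --pt "4 0 0.2" --pt "8 0 0.2" --pt "10.1 0 0.1" --pt "10.4 0 0.1" --pt "10.4 0 0.1" --turn '[0,0,0,0,0]'

```text
time: 23.45
tool_pos: [0.6692, -0.1635, 0.0665]
tool_rot: [-0.059, 0.707, 0.06, 0.702]
contact_force: [0.3, 0.2, -1.7]
grip_width: 0.0662
```

Call:
arm_command --claw '[-1,-1]' --pt "0.2 0 0" --pt "0.2 0 0" --turn '[0,0]'

```text
time: 23.7
tool_pos: [0.6697, -0.1636, 0.0655]
tool_rot: [-0.059, 0.707, 0.059, 0.703]
contact_force: [0.4, -0.7, -2.4]
grip_width: 0.0662
```

Call:
arm_command --claw '[-1,-1]' --pt "0.2 0.05 0" --pt "0.2 0.05 0" --turn '[0,0]'

```text
time: 23.95
tool_pos: [0.6697, -0.163, 0.0635]
tool_rot: [-0.059, 0.707, 0.059, 0.703]
contact_force: [0.9, -0.3, -1.2]
grip_width: 0.0662
```

Call:
arm_command --claw '[-1,-1]' --pt "0.1 0 0" --pt "0.1 0 0" --turn '[0,0]'

```text
time: 24.2
tool_pos: [0.6698, -0.1632, 0.0634]
tool_rot: [-0.059, 0.707, 0.059, 0.703]
contact_force: [-1.4, -0.2, 4.3]
grip_width: 0.0661
```

Call:
arm_command --claw '[1,1,1,1,1]' --pt "0 0 0" --pt "0 0 0" --pt "-2 0 0" --pt "-7 0 0" --pt "-13 0 0" --turn '[0,0,0,0,0]'

```text
time: 24.82
tool_pos: [0.6701, -0.1629, 0.195]
tool_rot: [-0.059, 0.707, 0.06, 0.702]
contact_force: [1.7, -0.4, 0.3]
grip_width: 0.0938
```

Run:
```python
from h import *
[read_camera('side') for _ in range(2)]
s=read_camera('scene'); t=read_camera('side')
locate([s,t],'clay1',z=.005,pmin=.5); locate([s,t],'grow1',pmin=.5)
to([.447,-.379,.20],yaw=YAW)
it=[('clay1',*MAT[k],.005) for k in MAT]
a=crop(s,it,(340,240),190,140); b=crop(t,it,(365,230),190,140)
cv2.imwrite('pics/g1.png',a); cv2.imwrite('pics/g2.png',b)
```

```text
clay1 [ 0.6696 -0.1681] cost 0.072 ['63 p0.70 (0.6659,-0.1668) 0.05', '64 p0.74 (0.6722,-0.1664) 0.06']
clay1 [ 0.6502 -0.0684] cost 0.102 ['63 p0.70 (0.6474,-0.0671) 0.05', '64 p0.73 (0.6505,-0.0681) 0.14']
clay1 [0.5951 0.0558] cost 0.116 ['63 p0.58 (0.5895,0.0565) 0.08', '64 p0.81 (0.5988,0.0590) 0.08']
clay1 [0.6255 0.1284] cost 0.344 ['64 p0.74 (0.6255,0.1284) 0.34']
grow1 [ 0.4614 -0.06  ] cost 0.224 ['63 p0.66 (0.4569,-0.0580) 0.41', '64 p0.90 (0.4623,-0.0590) 0.02']
grow1 [0.4505 0.2128] cost 0.107 ['63 p0.60 (0.4432,0.2157) 0.07', '64 p0.91 (0.4542,0.2134) 0.12']
grow1 [ 0.4466 -0.3799] cost 0.052 ['63 p0.58 (0.4450,-0.3796) 0.05', '64 p0.98 (0.4466,-0.3799) 0.04']
grow1 [ 0.4611 -0.2261] cost 0.026 ['64 p0.89 (0.4611,-0.2261) 0.03']
t25.23 pos [ 0.6695 -0.1627  0.1913] shift [-0.69, -17.6, -25.56]  turn -0.002 jaw [ 0.986  0.167 -0.009] x [-0.009  0.001 -1.   ] w 0.0937 F [ 0.3 -0.6  0. ] j [-0.4   0.35  1.45 -0.    1.35 -0.57]
```

View pics/g1.png

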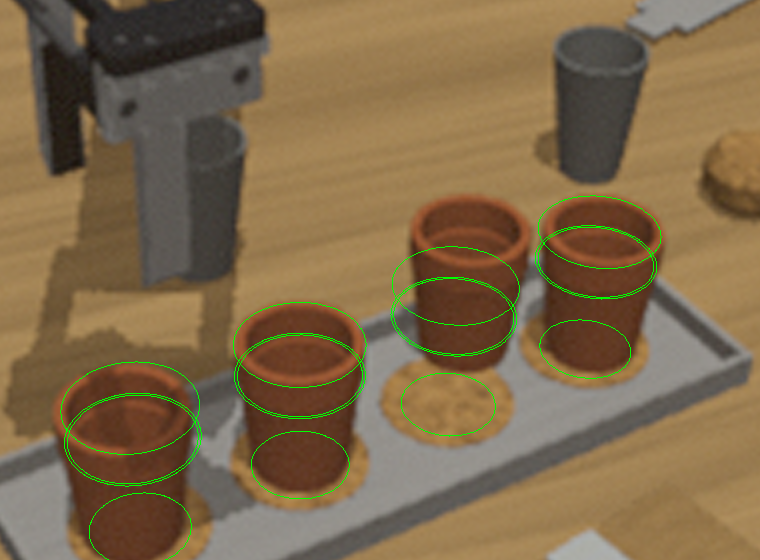

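View pics/g2.png

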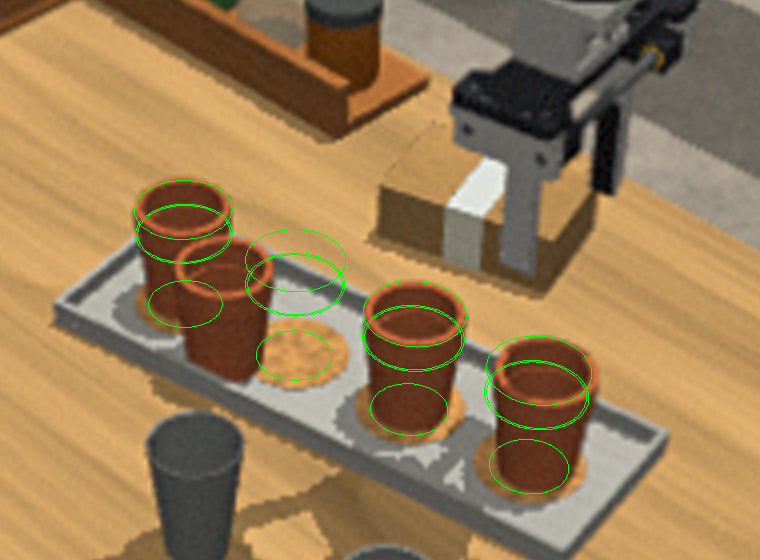

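The third pot has been knocked off its cork to about (0.595, 0.056) and is still standing. Before picking it up again I'll check the others from above.

Run:
```python
from h import *
w=read_camera('wrist'); rimfit(w,'clay1',.005); cv2.imwrite('pics/h_w.png',w['img'])
to([.595,.056,.155],yaw=YAW)
```

```text
wrist clay1 p0.97 [ 0.6512 -0.0667] cost 0.055 [[311.  95.]]
wrist clay1 p0.86 [ 0.6687 -0.1653] cost 0.042 [[312. 237.]]
t25.32 pos [ 0.6698 -0.1628  0.1915] shift [3.73, 22.82, -3.68]  turn -0.002 jaw [ 0.986  0.167 -0.008] x [-0.009  0.001 -1.   ] w 0.0942 F [ 1.   0.8 -0. ] j [-0.4   0.35  1.45 -0.    1.35 -0.57]
```

View pics/h_w.png

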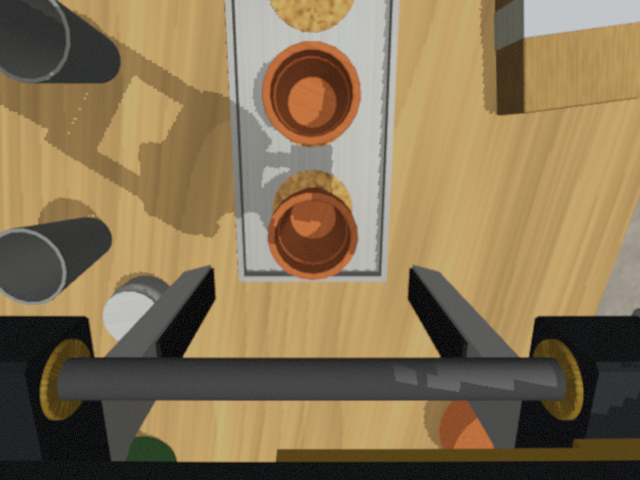

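Call:
arm_command --claw '[1,1,1,1,-1]' --pt "4 -0.3 -0.1" --pt "9 -0.3 -0.1" --pt "12.7 -0.3 -0.1" --pt "12.7 -0.3 -0.1" --pt "12.7 -0.3 -0.1" --turn '[0,0,0,0,0]'

```text
time: 25.95
tool_pos: [0.6691, -0.1662, 0.066]
tool_rot: [-0.059, 0.707, 0.06, 0.702]
contact_force: [-0.5, -0.9, 0.7]
grip_width: 0.0869
```

Call:
arm_command --claw '[-1,-1,-1,-1]' --pt "0 0 0" --pt "0 0 0" --pt "0 0 0" --pt "0 0 0" --turn '[0,0,0,0]'

```text
time: 26.45
tool_pos: [0.6702, -0.1667, 0.0679]
tool_rot: [-0.06, 0.706, 0.059, 0.703]
contact_force: [-1.5, 0.4, 5.8]
grip_width: 0.0659
```

Call:
arm_command --claw '[-1,-1,-1,-1]' --pt "-0.8 0 0" --pt "-0.8 0.5 0" --pt "-0.8 0.5 0" --pt "-0.8 0.5 0" --turn '[0,0,0,0]'

```text
time: 26.95
tool_pos: [0.6689, -0.1615, 0.0753]
tool_rot: [-0.06, 0.706, 0.059, 0.703]
contact_force: [0.1, 0.6, -1.9]
grip_width: 0.0661
```

Call:
arm_command --claw '[-1,-1,-1]' --pt "0.6 0 0.05" --pt "0.8 0 0.05" --pt "0.8 0 0.05" --turn '[0,0,0]'

```text
time: 27.32
tool_pos: [0.6692, -0.1615, 0.0679]
tool_rot: [-0.059, 0.707, 0.059, 0.702]
contact_force: [-3.2, 0.4, 3.4]
grip_width: 0.0664
```

Call:
arm_command --claw '[1,1,1,1,1]' --pt "0 0 0" --pt "0 0 0" --pt "-2 0 0" --pt "-7 0 0" --pt "-12 0 0" --turn '[0,0,0,0,0]'

```text
time: 27.95
tool_pos: [0.6701, -0.1614, 0.1905]
tool_rot: [-0.06, 0.706, 0.059, 0.703]
contact_force: [0.7, -0.6, -0.1]
grip_width: 0.0939
```

Run:
```python
from h import *
[read_camera('side') for _ in range(3)]
w=read_camera('wrist'); rimfit(w,'clay1',.005)
s=read_camera('scene'); t=read_camera('side')
locate([s,t],'clay1',z=.005,pmin=.5)
to([.595,.056,.16],yaw=YAW)
```

```text
wrist clay1 p0.90 [ 0.6681 -0.1593] cost 0.031 [[307. 227.]]
wrist clay1 p0.73 [ 0.651  -0.0667] cost 0.035 [[305.  94.]]
clay1 [ 0.6525 -0.067 ] cost 0.099 ['70 p0.89 (0.6463,-0.0665) 0.10', '71 p0.62 (0.6534,-0.0674) 0.08']
clay1 [0.5941 0.055 ] cost 0.094 ['70 p0.77 (0.5895,0.0564) 0.05', '71 p0.83 (0.5954,0.0561) 0.10']
clay1 [ 0.6676 -0.1626] cost 0.052 ['70 p0.68 (0.6675,-0.1628) 0.05']
clay1 [0.62  0.124] cost 0.211 ['70 p0.63 (0.6175,0.1247) 0.05', '71 p0.69 (0.6238,0.1259) 0.34']
t28.40 pos [ 0.6691 -0.161   0.1859] shift [2.67, 22.63, -3.64]  turn -0.002 jaw [ 0.986  0.168 -0.009] x [-0.009  0.001 -1.   ] w 0.0939 F [-0.   0.7 -0.8] j [-0.4   0.35  1.46 -0.    1.34 -0.57]
```

Call:
arm_command --claw '[1,1,1,1,1]' --pt "0 22.6 -3.6" --pt "1 22.6 -3.6" --pt "2.6 22.6 -3.6" --pt "2.6 22.6 -3.6" --pt "2.6 22.6 -3.6" --turn '[0,0,0,0,0]'

```text
time: 29.02
tool_pos: [0.5933, 0.0584, 0.1587]
tool_rot: [-0.06, 0.709, 0.062, 0.7]
contact_force: [-0.1, -0.3, -0.1]
grip_width: 0.0942
```

Run:
```python
from h import *
[read_camera('side') for _ in range(3)]
w=read_camera('wrist'); rimfit(w,'clay1',.005); cv2.imwrite('pics/i_w.png',w['img'])
to([.595,.0555,.064],yaw=YAW)
```

```text
wrist clay1 p0.93 [ 0.6514 -0.0672] cost 0.426 [[360. 412.]]
wrist clay1 p0.78 [0.6195 0.1256] cost 0.032 [[370. 144.]]
wrist clay1 p0.55 [0.5938 0.0573] cost 0.040 [[311. 241.]]
wrist clay1 p0.46 [ 0.6504 -0.1957] cost 0.927 [[328. 542.]]
t29.27 pos [0.5962 0.0545 0.1609] shift [9.69, 0.1, -0.02]  turn -0.003 jaw [ 0.986  0.166 -0.008] x [-0.009  0.    -1.   ] w 0.0942 F [ 0.7 -0.1 -1.1] j [-0.1   0.18  1.72 -0.    1.25 -0.26]
```

View pics/i_w.png

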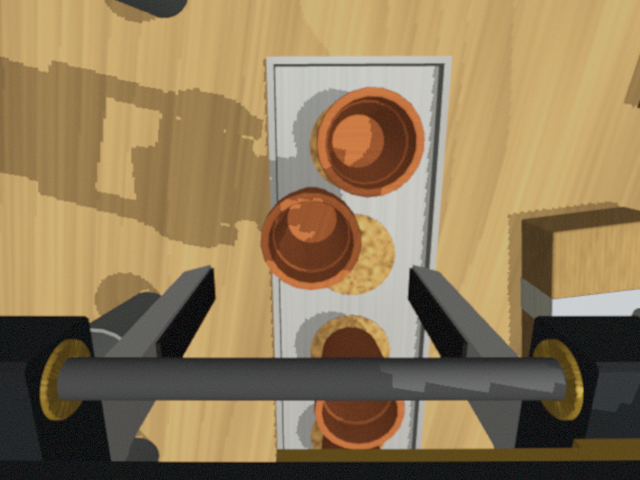

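Call:
arm_command --claw '[1,1,1,1,-1]' --pt "2 0.1 -0.1" --pt "6 0.1 -0.1" --pt "9.6 0.1 -0.1" --pt "9.6 0.1 -0.1" --pt "9.6 0.1 -0.1" --turn '[0,0,0,0,0]'

```text
time: 29.9
tool_pos: [0.5949, 0.055, 0.0657]
tool_rot: [-0.058, 0.707, 0.059, 0.702]
contact_force: [-0.3, 0.7, 0.1]
grip_width: 0.0871
```

Call:
arm_command --claw '[-1,-1,-1,-1]' --pt "0 0 0" --pt "0 0 0" --pt "0 0 0" --pt "0 0 0" --turn '[0,0,0,0]'

```text
time: 30.4
tool_pos: [0.5957, 0.0548, 0.0671]
tool_rot: [-0.059, 0.707, 0.059, 0.703]
contact_force: [-1.7, -0.4, 5.5]
grip_width: 0.0663
```

Call:
arm_command --claw '[-1,-1,-1,-1]' --pt "-1.5 0 0" --pt "-3 0 0" --pt "-3 0 0" --pt "-3 0 0" --turn '[0,0,0,0]'

```text
time: 30.9
tool_pos: [0.5955, 0.0549, 0.0969]
tool_rot: [-0.059, 0.707, 0.059, 0.702]
contact_force: [0.6, -0.7, -3.4]
grip_width: 0.0662
```

Run:
```python
from h import *
[read_camera('side') for _ in range(2)]
w=read_camera('wrist'); held('clay1',.0595,[w])
to([*MAT[3],.07],yaw=YAW)
```

```text
held 78 p0.90 [0.594  0.0578] cost 0.086 rel world [-0.0013  0.0029] tool yz mm [ 3.1 -0.8]
t31.10 pos [0.5953 0.0549 0.0964] shift [2.61, -3.43, 3.61]  turn -0.004 jaw [ 0.986  0.165 -0.007] x [-0.007  0.    -1.   ] w 0.0662 F [ 0.5 -0.7 -2.7] j [-0.1   0.25  1.76 -0.    1.13 -0.26]
```

Call:
arm_command --claw '[-1,-1,-1,-1,-1]' --pt "0 -3.4 3.6" --pt "0 -3.4 3.6" --pt "1.5 -3.4 3.6" --pt "2.6 -3.4 3.6" --pt "2.8 -3.4 3.6" --turn '[0,0,0,0,0]'

```text
time: 31.72
tool_pos: [0.6349, 0.0279, 0.0669]
tool_rot: [-0.058, 0.708, 0.059, 0.701]
contact_force: [-3.3, 0.1, 2.3]
grip_width: 0.066
```

Run:
```python
from h import *
[read_camera('side') for _ in range(3)]
to([*MAT[3],.066],yaw=YAW)
```

```text
t31.88 pos [0.636  0.0276 0.0679] shift [0.19, -0.06, 0.03]  turn -0.003 jaw [ 0.986  0.166 -0.007] x [-0.007  0.    -1.   ] w 0.0665 F [ 0.3  0.5 -2.8] j [-0.13  0.37  1.67 -0.    1.11 -0.3 ]
```

Call:
arm_command --claw '[-1,-1]' --pt "0.15 0 0" --pt "0.15 0 0" --turn '[0,0]'

```text
time: 32.12
tool_pos: [0.6363, 0.0277, 0.0669]
tool_rot: [-0.059, 0.707, 0.059, 0.702]
contact_force: [-0.9, -0.0, 0.2]
grip_width: 0.0659
```

Call:
arm_command --claw '[1,1,1,1,1]' --pt "0 0 0" --pt "0 0 0" --pt "-2 0 0" --pt "-7 0 0" --pt "-13 0 0" --turn '[0,0,0,0,0]'

```text
time: 32.75
tool_pos: [0.6366, 0.0277, 0.1988]
tool_rot: [-0.059, 0.707, 0.059, 0.702]
contact_force: [0.7, -0.1, -0.2]
grip_width: 0.094
```

Run:
```python
from h import *
[read_camera('side') for _ in range(2)]
w=read_camera('wrist'); rimfit(w,'clay1',.005);cv2.imwrite('pics/j_w.png',w['img'])
s=read_camera('scene'); t=read_camera('side')
locate([s,t],'clay1',z=.005,pmin=.5)
to([.4515,.212,.20],yaw=YAW)
a=crop(s,[],(340,240),190,140); b=crop(t,[],(365,230),190,140)
cv2.imwrite('pics/j1.png',cv2.resize(np.vstack([a,b]),None,fx=.53,fy=.53))
```

```text
wrist clay1 p0.87 [0.6348 0.03  ] cost 0.033 [[302. 223.]]
wrist clay1 p0.78 [0.6196 0.1261] cost 0.038 [[303.  90.]]
wrist clay1 p0.76 [ 0.6516 -0.0654] cost 0.147 [[304. 335.]]
wrist clay1 p0.70 [ 0.6679 -0.1601] cost 0.473 [[305. 431.]]
clay1 [ 0.651 -0.068] cost 0.065 ['85 p0.95 (0.6491,-0.0681) 0.03', '86 p0.85 (0.6564,-0.0663) 0.08']
clay1 [0.6221 0.1243] cost 0.087 ['85 p0.89 (0.6151,0.1275) 0.05', '86 p0.61 (0.6221,0.1243) 0.07']
clay1 [ 0.6689 -0.1625] cost 0.090 ['85 p0.74 (0.6642,-0.1618) 0.09', '86 p0.73 (0.6690,-0.1624) 0.07']
clay1 [0.6351 0.0275] cost 0.107 ['85 p0.74 (0.6310,0.0299) 0.09', '86 p0.57 (0.6389,0.0302) 0.09']
t33.15 pos [0.6361 0.0277 0.195 ] shift [-0.31, 21.23, -15.15]  turn -0.003 jaw [ 0.986  0.166 -0.009] x [-0.01   0.001 -1.   ] w 0.0944 F [-0.5  0.4 -0.5] j [-0.13  0.23  1.6  -0.    1.33 -0.3 ]
```

View pics/j1.png

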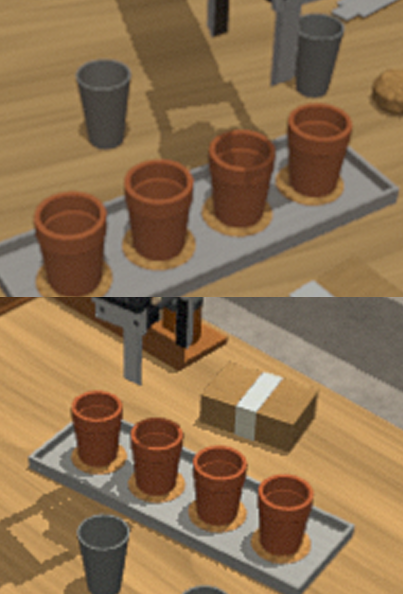

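View pics/j_w.png

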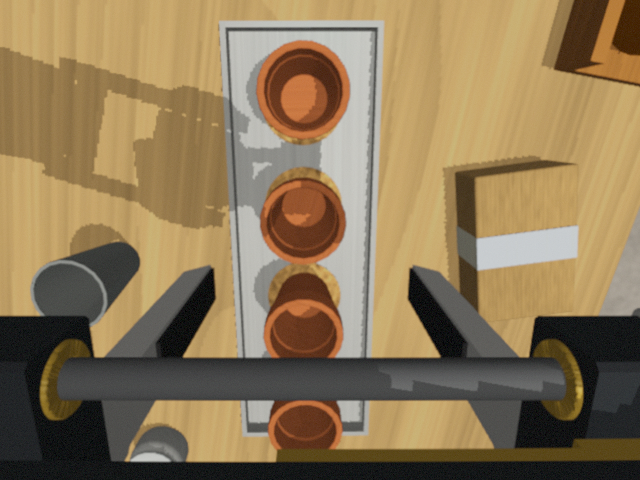

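All four clay pots are centred on their corks. I'll start on the grey pots.

Call:
arm_command --claw '[1,1,1,1,1]' --pt "0 21.2 -15.1" --pt "0 21.2 -15.1" --pt "3 21.2 -15.1" --pt "3 21.2 -15.1" --pt "3 21.2 -15.1" --turn '[0,0,0,0,0]' --squeeze 8

```text
time: 33.78
tool_pos: [0.448, 0.2132, 0.1644]
tool_rot: [-0.06, 0.71, 0.06, 0.7]
contact_force: [-0.6, 0.1, 0.2]
grip_width: 0.0939
```

Run:
```python
from h import *
[read_camera('side') for _ in range(3)]
w=read_camera('wrist'); rimfit(w,'grow1',0); cv2.imwrite('pics/k_w.png',w['img'])
to([.451,.212,.065],yaw=YAW)
```

```text
wrist grow1 p0.96 [0.4496 0.214 ] cost 0.019 [[311. 240.]]
wrist grow1 p0.53 [ 0.4529 -0.0652] cost 0.841 [[261. 552.]]
t34.02 pos [0.453  0.211  0.1672] shift [10.22, 0.11, -0.09]  turn -0.005 jaw [ 0.986  0.165 -0.009] x [-0.009  0.    -1.   ] w 0.0942 F [-0.2  0.4  0.8] j [ 0.21 -0.07  1.96  0.    1.25  0.04]
```

View pics/k_w.png

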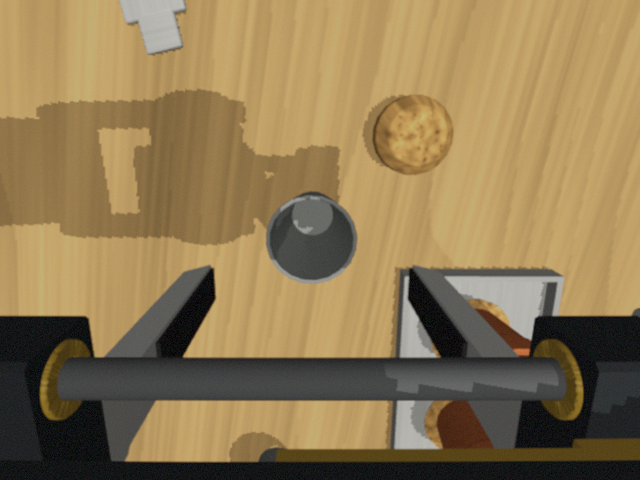

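Call:
arm_command --claw '[1,1,1,1,-1]' --pt "3 0.1 -0.1" --pt "7 0.1 -0.1" --pt "10.2 0.1 -0.1" --pt "10.2 0.1 -0.1" --pt "10.2 0.1 -0.1" --turn '[0,0,0,0,0]'

```text
time: 34.65
tool_pos: [0.4527, 0.2115, 0.0666]
tool_rot: [-0.057, 0.707, 0.058, 0.702]
contact_force: [-0.5, 0.3, 0.4]
grip_width: 0.0871
```

Call:
arm_command --claw '[-1,-1,-1,-1,-1]' --pt "0 0 0" --pt "0 0 0" --pt "0 0 0" --pt "0 0 0" --pt "0 0 0" --turn '[0,0,0,0,0]'

```text
time: 35.28
tool_pos: [0.4533, 0.2118, 0.0675]
tool_rot: [-0.057, 0.707, 0.059, 0.703]
contact_force: [-0.4, 1.1, 5.9]
grip_width: 0.0616
```

Call:
arm_command --claw '[-1,-1,-1,-1]' --pt "-4 0 0" --pt "-9 0 0" --pt "-13.5 0 0" --pt "-13.5 0 0" --turn '[0,0,0,0]'

```text
time: 35.78
tool_pos: [0.4562, 0.2122, 0.2061]
tool_rot: [-0.057, 0.704, 0.059, 0.706]
contact_force: [-0.5, 0.3, -1.9]
grip_width: 0.0617
```

Run:
```python
from h import *
[read_camera('side') for _ in range(2)]
p=[read_camera('scene'),read_camera('side'),read_camera('wrist')]
held('grow1',.067,p); cv2.imwrite('pics/l_w.png',p[2]['img'])
to([.6205,.123,.2],yaw=YAW)
```

```text
held 93 p0.97 [0.4474 0.2124] cost 0.188 rel world [-0.0053  0.0011] tool yz mm [ 1.9 -5.1]
held 94 p0.94 [0.4567 0.2164] cost 0.171 rel world [0.004  0.0051] tool yz mm [4.4 4.8]
held 95 p0.66 [0.4511 0.2146] cost 0.047 rel world [-0.0016  0.0032] tool yz mm [ 3.5 -1. ]
t36.17 pos [0.4533 0.2114 0.2011] shift [-0.03, -11.46, 15.05]  turn -0.006 jaw [ 0.987  0.163 -0.008] x [-0.008  0.001 -1.   ] w 0.0619 F [-0.5 -0.6 -0.4] j [ 0.21 -0.1   1.93  0.    1.32  0.04]
```

View pics/l_w.png

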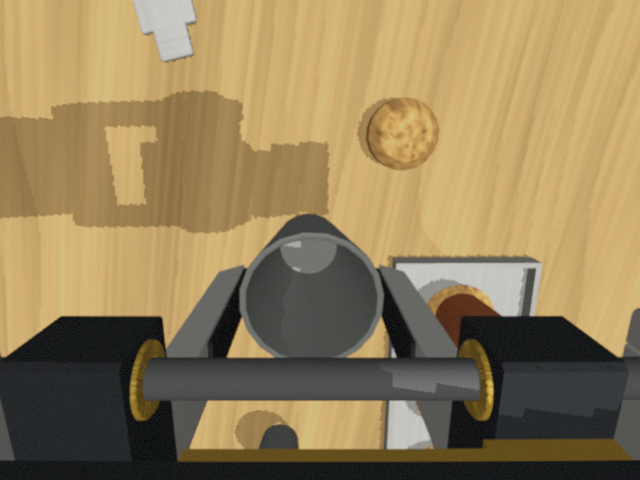

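Call:
arm_command --claw '[-1,-1,-1,-1,-1]' --pt "0 -11.5 15" --pt "0 -11.5 15" --pt "0 -11.5 15" --pt "0 -11.5 15" --pt "0 -11.5 15" --turn '[0,0,0,0,0]'

```text
time: 36.8
tool_pos: [0.6194, 0.1226, 0.1986]
tool_rot: [-0.057, 0.708, 0.058, 0.701]
contact_force: [-0.7, 0.2, -0.5]
grip_width: 0.0617
```

Run:
```python
from h import *
[read_camera('side') for _ in range(5)]
to([.6205,.1235,.102],yaw=YAW)
p=[read_camera('scene'),read_camera('side')]
cv2.imwrite('pics/m.png',np.vstack([crop(p[0],[],(400,220),100,75),crop(p[1],[],(310,210),100,75)]))
```

```text
t37.05 pos [0.6194 0.1233 0.2001] shift [9.81, -0.02, 0.18]  turn -0.005 jaw [ 0.986  0.165 -0.007] x [-0.007  0.001 -1.   ] w 0.0616 F [-0.7 -0.6 -0.1] j [ 0.02  0.21  1.61  0.    1.33 -0.15]
```

View pics/m.png

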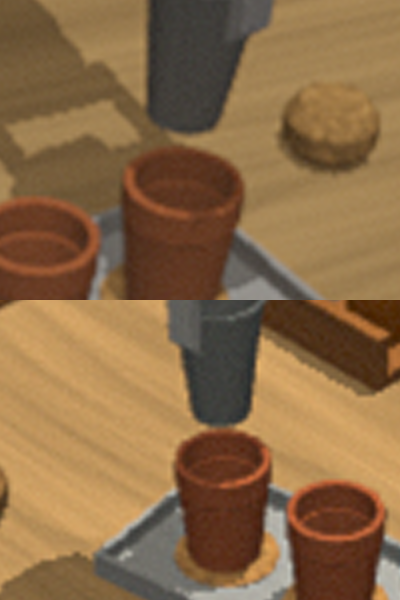

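Call:
arm_command --claw '[-1,-1,-1,-1,-1]' --pt "3 0 0.2" --pt "5.5 0 0.2" --pt "7.5 0 0.2" --pt "8.5 0 0.2" --pt "8.5 0 0.2" --turn '[0,0,0,0,0]'

```text
time: 37.78
tool_pos: [0.6208, 0.1235, 0.1148]
tool_rot: [-0.058, 0.707, 0.059, 0.702]
contact_force: [0.0, -0.2, -0.0]
grip_width: 0.0619
```

Run:
```python
from h import *
[read_camera('side') for _ in range(2)]
to([.6205,.1235,.102],yaw=YAW)
w=read_camera('wrist'); cv2.imwrite('pics/n_w.png',w['img'])
```

```text
t37.88 pos [0.6216 0.1235 0.1161] shift [1.41, 0.02, -0.1]  turn -0.005 jaw [ 0.986  0.164 -0.006] x [-0.006  0.001 -1.   ] w 0.0617 F [ 0.1 -0.4 -1.3] j [ 0.02  0.3   1.66  0.    1.19 -0.15]
```

View pics/n_w.png

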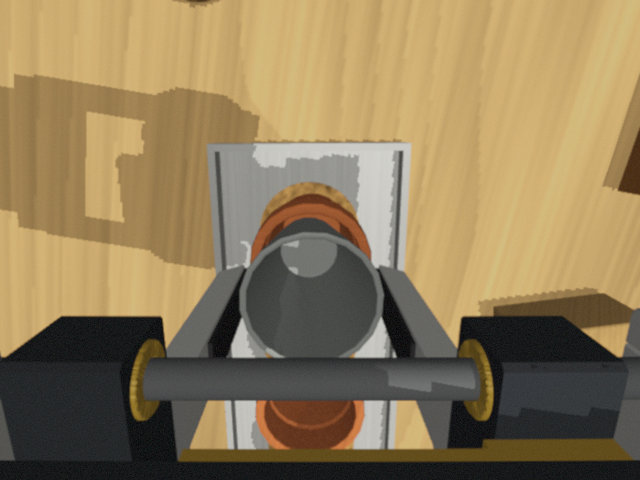

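Aligned, with the cup inside the mouth. I'll lower it in small steps.

Call:
arm_command --claw '[-1,-1,-1]' --pt "0.6 0 -0.1" --pt "1.2 0 -0.1" --pt "1.2 0 -0.1" --turn '[0,0,0]'

```text
time: 38.3
tool_pos: [0.6203, 0.1234, 0.1036]
tool_rot: [-0.058, 0.707, 0.059, 0.703]
contact_force: [0.8, 0.1, -2.1]
grip_width: 0.0617
```

Call:
arm_command --claw '[-1,-1]' --pt "0.3 0 0" --pt "0.3 0 0" --turn '[0,0]'

```text
time: 38.55
tool_pos: [0.6205, 0.1234, 0.1004]
tool_rot: [-0.058, 0.707, 0.059, 0.703]
contact_force: [1.1, 0.2, -1.7]
grip_width: 0.0617
```

Call:
arm_command --claw '[-1,-1]' --pt "0.2 0 0" --pt "0.2 0 0" --turn '[0,0]'

```text
time: 38.8
tool_pos: [0.6208, 0.1234, 0.0987]
tool_rot: [-0.058, 0.706, 0.059, 0.703]
contact_force: [1.2, -0.1, 0.4]
grip_width: 0.0617
```

Call:
arm_command --claw '[-1,-1]' --pt "0.1 0 0" --pt "0.1 0 0" --turn '[0,0]'

```text
time: 39.05
tool_pos: [0.6212, 0.1235, 0.0983]
tool_rot: [-0.058, 0.706, 0.059, 0.703]
contact_force: [0.4, 1.2, 2.9]
grip_width: 0.0617
```

Call:
arm_command --claw '[1,1,1,1,1]' --pt "0 0 0" --pt "0 0 0" --pt "0 0 0" --pt "-4 0 0" --pt "-9 0 0" --turn '[0,0,0,0,0]'

```text
time: 39.67
tool_pos: [0.6203, 0.1233, 0.1875]
tool_rot: [-0.058, 0.708, 0.059, 0.702]
contact_force: [0.5, 0.0, 0.6]
grip_width: 0.094
```

Run:
```python
from h import *
[read_camera('side') for _ in range(2)]
p=[read_camera('scene'),read_camera('side'),read_camera('wrist')]
it=[('grow1',.6205,.1235,.030)]
cv2.imwrite('pics/o.png',np.hstack([crop(p[0],it,(395,220),100,75),crop(p[1],it,(310,210),100,75)]))
cv2.imwrite('pics/o_w.png',p[2]['img'])
to([.461,-.061,.18],yaw=YAW)
rimfit(p[2],'grow1',.03)
```

```text
t39.92 pos [0.621  0.1234 0.1874] shift [0.81, -15.56, -18.81]  turn -0.005 jaw [ 0.986  0.164 -0.005] x [-0.005  0.001 -1.   ] w 0.0939 F [-0.4 -0.3 -0.7] j [ 0.02  0.23  1.61  0.    1.31 -0.15]
wrist grow1 p0.69 [0.6202 0.1258] cost 0.024 [[311. 243.]]
wrist grow1 p0.51 [ 0.4817 -0.0274] cost 0.995 [[ 92. 409.]]
```

View pics/o.png

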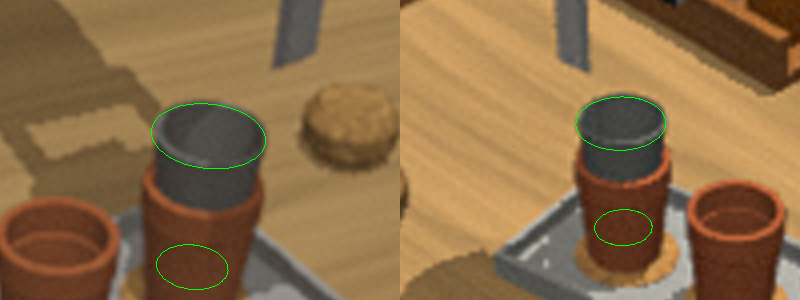

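Call:
arm_command --claw '[1,1,1,1,1]' --pt "0 -15.6 -18.8" --pt "0 -15.6 -18.8" --pt "1 -15.6 -18.8" --pt "1.5 -15.6 -18.8" --pt "1.5 -15.6 -18.8" --turn '[0,0,0,0,0]'

```text
time: 40.6
tool_pos: [0.4571, -0.0627, 0.1695]
tool_rot: [-0.055, 0.709, 0.058, 0.701]
contact_force: [1.0, -1.0, -0.4]
grip_width: 0.0939
```

Run:
```python
from h import *
[read_camera('side') for _ in range(3)]
p=[read_camera('scene'),read_camera('side'),read_camera('wrist')]
locate(p[:2],'grow1',pmin=.5); rimfit(p[2],'grow1',0)
to([.461,-.0615,.065],yaw=YAW)
```

```text
grow1 [ 0.4594 -0.0619] cost 0.085 ['114 p0.83 (0.4541,-0.0621) 0.09', '115 p0.88 (0.4601,-0.0612) 0.06']
grow1 [ 0.4598 -0.2248] cost 0.044 ['114 p0.71 (0.4566,-0.2243) 0.05', '115 p0.67 (0.4598,-0.2248) 0.03']
grow1 [ 0.7162 -0.0418] cost 0.860 ['114 p0.71 (0.7162,-0.0418) 0.86']
grow1 [0.5782 0.1489] cost 0.388 ['114 p0.57 (0.5785,0.1497) 0.38']
grow1 [ 0.4466 -0.38  ] cost 0.086 ['115 p0.69 (0.4466,-0.3800) 0.09']
wrist grow1 p0.73 [ 0.4586 -0.2247] cost 0.432 [[276. 437.]]
wrist grow1 p0.70 [ 0.458  -0.0601] cost 0.027 [[309. 240.]]
wrist grow1 p0.66 [0.6714 0.1474] cost 0.076 [[726. -38.]]
t41.05 pos [ 0.461  -0.0608  0.1725] shift [10.75, -0.09, 0.06]  turn -0.003 jaw [ 0.986  0.166 -0.007] x [-0.007  0.001 -1.   ] w 0.0941 F [-0.3  0.3 -0.1] j [-0.37 -0.16  2.04 -0.    1.27 -0.54]
```

Call:
arm_command --claw '[1,1,1,1,-1]' --pt "3 -0.1 -0.1" --pt "7 -0.1 -0.1" --pt "10.7 -0.1 -0.1" --pt "10.7 -0.1 -0.1" --pt "10.7 -0.1 -0.1" --turn '[0,0,0,0,0]'

```text
time: 41.68
tool_pos: [0.4606, -0.0621, 0.0669]
tool_rot: [-0.059, 0.706, 0.059, 0.703]
contact_force: [0.2, 0.1, 0.6]
grip_width: 0.0872
```

Call:
arm_command --claw '[-1,-1,-1,-1,-1]' --pt "0 0 0" --pt "0 0 0" --pt "0 0 0" --pt "0 0 0" --pt "0 0 0" --turn '[0,0,0,0,0]'

```text
time: 42.3
tool_pos: [0.4613, -0.0624, 0.0678]
tool_rot: [-0.059, 0.706, 0.059, 0.703]
contact_force: [-1.0, 0.1, 5.6]
grip_width: 0.0619
```

Call:
arm_command --claw '[-1,-1,-1,-1]' --pt "-4 0 0" --pt "-9 0 0" --pt "-13.5 0 0" --pt "-13.5 0 0" --turn '[0,0,0,0]'

```text
time: 42.8
tool_pos: [0.4639, -0.0631, 0.2064]
tool_rot: [-0.06, 0.704, 0.058, 0.706]
contact_force: [0.3, -0.3, -1.2]
grip_width: 0.0621
```

Run:
```python
from h import *
[read_camera('side') for _ in range(2)]
p=[read_camera('scene'),read_camera('side'),read_camera('wrist')]
held('grow1',.067,p)
to([.6355,.0277,.2],yaw=YAW)
```

```text
held 119 p0.95 [ 0.4515 -0.0594] cost 0.283 rel world [-0.0091  0.0025] tool yz mm [ 3.9 -8.5]
held 120 p0.76 [ 0.4624 -0.0592] cost 0.248 rel world [0.0019 0.0027] tool yz mm [2.4 2.3]
held 121 p0.62 [ 0.4589 -0.0586] cost 0.050 rel world [-0.0016  0.0033] tool yz mm [ 3.5 -1. ]
t43.20 pos [ 0.4611 -0.0621  0.2014] shift [0.04, 5.96, 18.69]  turn -0.003 jaw [ 0.986  0.166 -0.006] x [-0.006  0.    -1.   ] w 0.0617 F [-1.5  0.1 -0.5] j [-0.38 -0.2   2.02 -0.    1.33 -0.54]
```

Call:
arm_command --claw '[-1,-1,-1,-1,-1]' --pt "0 6 18.7" --pt "0 6 18.7" --pt "0 6 18.7" --pt "0 6 18.7" --pt "0 6 18.7" --turn '[0,0,0,0,0]'

```text
time: 43.82
tool_pos: [0.6351, 0.0282, 0.1993]
tool_rot: [-0.059, 0.708, 0.06, 0.702]
contact_force: [-0.2, -0.4, -0.9]
grip_width: 0.0617
```

Run:
```python
from h import *
[read_camera('side') for _ in range(5)]
to([.6355,.0277,.115],yaw=YAW)
p=[read_camera('scene'),read_camera('side')]
locate(p,'clay1',z=.005,pmin=.5)
cv2.imwrite('pics/q.png',np.hstack([crop(p[0],[],(360,230),100,90),crop(p[1],[],(340,220),100,90)]))
```

```text
t44.08 pos [0.6349 0.0274 0.2009] shift [8.59, 0.01, 0.12]  turn -0.004 jaw [ 0.986  0.165 -0.006] x [-0.006  0.    -1.   ] w 0.0621 F [-0.5 -0.5 -1.8] j [-0.13  0.22  1.6  -0.    1.33 -0.3 ]
clay1 [0.6203 0.1227] cost 0.376 ['127 p0.87 (0.6197,0.1230) 0.38', '128 p0.85 (0.6203,0.1226) 0.37']
clay1 [ 0.6687 -0.1625] cost 0.083 ['127 p0.79 (0.6645,-0.1619) 0.08', '128 p0.88 (0.6687,-0.1625) 0.07']
clay1 [ 0.6506 -0.068 ] cost 0.095 ['127 p0.68 (0.6506,-0.0680) 0.09', '128 p0.83 (0.6555,-0.0644) 0.09']
clay1 [0.6355 0.0276] cost 0.087 ['127 p0.60 (0.6333,0.0288) 0.07', '128 p0.94 (0.6367,0.0286) 0.09']
```

View pics/q.png

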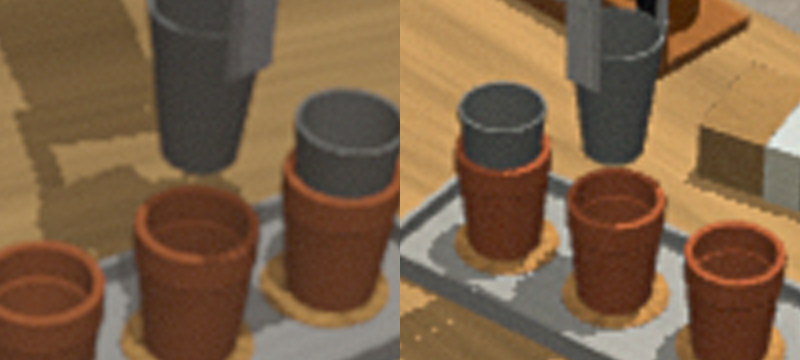

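Aligned over pot 3; the pots haven't moved. Lowering.

Call:
arm_command --claw '[-1,-1,-1,-1,-1]' --pt "3 0 0.1" --pt "6 0 0.1" --pt "8.5 0 0.1" --pt "9.6 0 0.1" --pt "9.6 0 0.1" --turn '[0,0,0,0,0]'

```text
time: 44.9
tool_pos: [0.6356, 0.0279, 0.1045]
tool_rot: [-0.058, 0.707, 0.059, 0.703]
contact_force: [1.1, 0.4, -1.6]
grip_width: 0.0617
```

Run:
```python
from h import *
[read_camera('side') for _ in range(2)]
to([.6355,.0277,.1],yaw=YAW)
```

```text
t45.00 pos [0.6364 0.0278 0.106 ] shift [0.6, 0.0, -0.09]  turn -0.004 jaw [ 0.986  0.166 -0.004] x [-0.004  0.    -1.   ] w 0.0620 F [-0.1 -0.3 -0.5] j [-0.13  0.32  1.66 -0.    1.17 -0.3 ]
```

Call:
arm_command --claw '[-1,-1]' --pt "0.5 0 -0.1" --pt "0.5 0 -0.1" --turn '[0,0]'

```text
time: 45.25
tool_pos: [0.6357, 0.0276, 0.1015]
tool_rot: [-0.059, 0.706, 0.059, 0.704]
contact_force: [1.2, 0.1, 0.1]
grip_width: 0.0615
```

Call:
arm_command --claw '[-1,-1]' --pt "0.15 0 0" --pt "0.15 0 0" --turn '[0,0]'

```text
time: 45.5
tool_pos: [0.6359, 0.0276, 0.1002]
tool_rot: [-0.059, 0.706, 0.059, 0.704]
contact_force: [-0.4, -0.1, 0.7]
grip_width: 0.0619
```

Call:
arm_command --claw '[-1,-1]' --pt "0.15 0 0" --pt "0.15 0 0" --turn '[0,0]'

```text
time: 45.75
tool_pos: [0.6363, 0.0275, 0.0991]
tool_rot: [-0.059, 0.705, 0.059, 0.704]
contact_force: [1.6, 0.2, 1.0]
grip_width: 0.062
```

Call:
arm_command --claw '[-1,-1]' --pt "0.1 0 0" --pt "0.1 0 0" --turn '[0,0]'

```text
time: 46.0
tool_pos: [0.6367, 0.0275, 0.0985]
tool_rot: [-0.059, 0.705, 0.059, 0.704]
contact_force: [0.7, 0.3, 3.0]
grip_width: 0.0618
```

Call:
arm_command --claw '[1,1,1,1,1]' --pt "0 0 0" --pt "0 0 0" --pt "0 0 0" --pt "-4 0 0" --pt "-9 0 0" --turn '[0,0,0,0,0]'

```text
time: 46.62
tool_pos: [0.6355, 0.0277, 0.1877]
tool_rot: [-0.058, 0.706, 0.059, 0.703]
contact_force: [0.5, 0.0, 1.6]
grip_width: 0.0939
```

Run:
```python
from h import *
[read_camera('side') for _ in range(2)]
p=[read_camera('scene'),read_camera('side'),read_camera('wrist')]
it=[('grow1',.6355,.0277,.030)]
cv2.imwrite('pics/r.png',np.hstack([crop(p[0],it,(360,230),100,90),crop(p[1],it,(340,220),100,90)]))
to([.459,-.2255,.18],yaw=YAW)
```

```text
t46.88 pos [0.6362 0.0276 0.1876] shift [0.81, -22.03, -21.67]  turn -0.003 jaw [ 0.986  0.166 -0.002] x [-0.002 -0.    -1.   ] w 0.0941 F [-1.   1.  -1.4] j [-0.13  0.23  1.61 -0.    1.3  -0.3 ]
```

View pics/r.png

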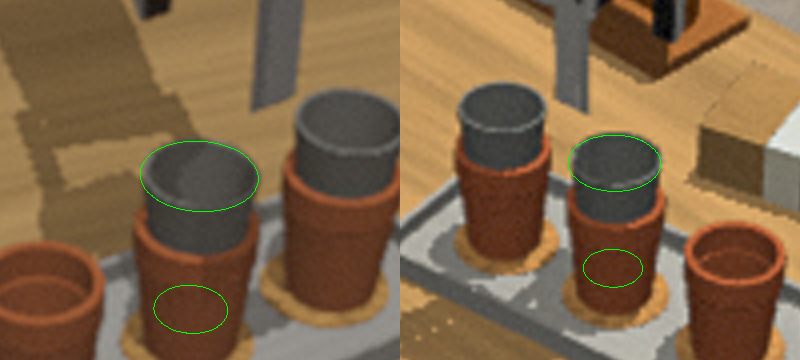

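Call:
arm_command --claw '[1,1,1,1,1]' --pt "0 -22 -21.7" --pt "0 -22 -21.7" --pt "1 -22 -21.7" --pt "1.5 -22 -21.7" --pt "1.5 -22 -21.7" --turn '[0,0,0,0,0]'

```text
time: 47.5
tool_pos: [0.4562, -0.2258, 0.1707]
tool_rot: [-0.058, 0.706, 0.06, 0.703]
contact_force: [0.5, 0.0, 0.8]
grip_width: 0.0941
```

Run:
```python
from h import *
[read_camera('side') for _ in range(5)]
w=read_camera('wrist')
rimfit(w,'grow1',0)
to([.459,-.2255,.065],yaw=YAW)
```

```text
wrist grow1 p0.63 [ 0.4438 -0.3791] cost 0.382 [[263. 426.]]
wrist grow1 p0.59 [ 0.4582 -0.225 ] cost 0.023 [[313. 242.]]
t47.85 pos [ 0.4589 -0.2241  0.1724] shift [10.74, -0.16, 0.01]  turn -0.002 jaw [ 0.986  0.167 -0.003] x [-0.003  0.001 -1.   ] w 0.0938 F [-0.5 -0.1 -0.1] j [-0.68 -0.05  1.94 -0.    1.26 -0.84]
```

Call:
arm_command --claw '[1,1,1,1,-1]' --pt "3 -0.2 0" --pt "7 -0.2 0" --pt "10.7 -0.2 0" --pt "10.7 -0.2 0" --pt "10.7 -0.2 0" --turn '[0,0,0,0,0]'

```text
time: 48.48
tool_pos: [0.4601, -0.2259, 0.0666]
tool_rot: [-0.06, 0.705, 0.06, 0.704]
contact_force: [0.7, 0.5, -1.0]
grip_width: 0.0873
```

Call:
arm_command --claw '[-1,-1,-1,-1,-1]' --pt "0 0 0" --pt "0 0 0" --pt "0 0 0" --pt "0 0 0" --pt "0 0 0" --turn '[0,0,0,0,0]'

```text
time: 49.1
tool_pos: [0.4607, -0.2265, 0.0676]
tool_rot: [-0.06, 0.705, 0.059, 0.704]
contact_force: [-1.2, -0.5, 5.7]
grip_width: 0.0609
```

Call:
arm_command --claw '[-1,-1,-1,-1]' --pt "-4 0 0" --pt "-9 0 0" --pt "-13.5 0 0" --pt "-13.5 0 0" --turn '[0,0,0,0]'

```text
time: 49.6
tool_pos: [0.4625, -0.2277, 0.2063]
tool_rot: [-0.062, 0.703, 0.058, 0.706]
contact_force: [0.2, -0.4, -1.8]
grip_width: 0.0608
```

Run:
```python
from h import *
[read_camera('side') for _ in range(4)]
w=read_camera('wrist'); held('grow1',.067,[w])
to([.6515,-.068,.2],yaw=YAW)
```

```text
held 146 p0.81 [ 0.4586 -0.2235] cost 0.057 rel world [-0.0011  0.0019] tool yz mm [ 2.1 -0.7]
t49.90 pos [ 0.4598 -0.2256  0.2004] shift [-0.01, 12.3, 21.55]  turn -0.001 jaw [ 0.986  0.169 -0.003] x [-0.003  0.001 -1.   ] w 0.0610 F [-0.4 -0.7 -1.5] j [-0.68 -0.08  1.91 -0.    1.31 -0.85]
```

Call:
arm_command --claw '[-1,-1,-1,-1,-1]' --pt "0 12.4 21.6" --pt "0 12.4 21.6" --pt "0 12.4 21.6" --pt "0 12.4 21.6" --pt "0 12.4 21.6" --turn '[0,0,0,0,0]'

```text
time: 50.52
tool_pos: [0.6529, -0.0639, 0.1973]
tool_rot: [-0.06, 0.707, 0.062, 0.702]
contact_force: [-0.8, -0.1, -1.6]
grip_width: 0.061
```

Run:
```python
from h import *
[read_camera('side') for _ in range(5)]
to([.6515,-.067,.115],yaw=YAW)
p=[read_camera('scene'),read_camera('side')]
locate(p,'clay1',z=.005,pmin=.5)
cv2.imwrite('pics/s.png',np.hstack([crop(p[0],[],(320,240),100,90),crop(p[1],[],(370,230),100,90)]))
```

```text
t50.77 pos [ 0.6509 -0.0679  0.1996] shift [8.46, 0.06, 0.1]  turn -0.003 jaw [ 0.986  0.167 -0.004] x [-0.004  0.001 -1.   ] w 0.0612 F [ 0.1 -0.2 -0.4] j [-0.28  0.26  1.55 -0.    1.34 -0.44]
clay1 [ 0.6519 -0.0683] cost 0.110 ['152 p0.90 (0.6483,-0.0671) 0.10', '153 p0.95 (0.6524,-0.0669) 0.11']
clay1 [0.636  0.0268] cost 0.360 ['152 p0.88 (0.6315,0.0296) 0.35', '153 p0.66 (0.6360,0.0268) 0.36']
clay1 [0.6213 0.1217] cost 0.399 ['152 p0.66 (0.6213,0.1217) 0.40', '153 p0.86 (0.6211,0.1210) 0.39']
clay1 [ 0.6684 -0.1628] cost 0.079 ['152 p0.65 (0.6645,-0.1620) 0.04', '153 p0.73 (0.6707,-0.1638) 0.09']
clay1 [ 0.4436 -0.3791] cost 0.177 ['152 p0.57 (0.4408,-0.3788) 0.17']
clay1 [ 0.5094 -0.298 ] cost 0.536 ['153 p0.61 (0.5079,-0.2964) 0.53']
```

View pics/s.png

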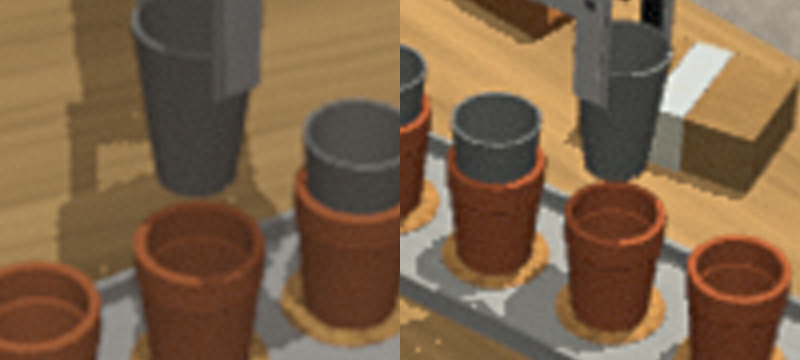

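Call:
arm_command --claw '[-1,-1,-1,-1,-1]' --pt "3 0 0.1" --pt "6 0 0.1" --pt "8.5 0 0.1" --pt "9.5 0 0.1" --pt "9.5 0 0.1" --turn '[0,0,0,0,0]'

```text
time: 51.6
tool_pos: [0.652, -0.0676, 0.1052]
tool_rot: [-0.059, 0.706, 0.06, 0.704]
contact_force: [0.8, 0.2, -0.5]
grip_width: 0.061
```

Run:
```python
from h import *
[read_camera('side') for _ in range(2)]
to([.6515,-.0675,.1],yaw=YAW)
```

```text
t51.70 pos [ 0.6528 -0.0678  0.1066] shift [0.66, 0.05, -0.12]  turn -0.003 jaw [ 0.986  0.167 -0.001] x [-0.001  0.    -1.   ] w 0.0607 F [ 0.4  0.4 -0.5] j [-0.28  0.36  1.61  0.    1.18 -0.44]
```

Call:
arm_command --claw '[-1,-1]' --pt "0.5 0.05 -0.1" --pt "0.5 0.05 -0.1" --turn '[0,0]'

```text
time: 51.95
tool_pos: [0.6519, -0.0675, 0.102]
tool_rot: [-0.059, 0.705, 0.059, 0.704]
contact_force: [1.2, -0.1, -0.3]
grip_width: 0.061
```

Call:
arm_command --claw '[-1,-1]' --pt "0.2 0 0" --pt "0.2 0 0" --turn '[0,0]'

```text
time: 52.2
tool_pos: [0.6521, -0.0675, 0.1002]
tool_rot: [-0.059, 0.705, 0.059, 0.705]
contact_force: [0.4, -0.3, -0.1]
grip_width: 0.0612
```

Call:
arm_command --claw '[-1,-1]' --pt "0.2 0 0" --pt "0.2 0 0" --turn '[0,0]'

```text
time: 52.45
tool_pos: [0.6525, -0.0676, 0.0986]
tool_rot: [-0.059, 0.704, 0.059, 0.705]
contact_force: [1.5, -0.1, 1.6]
grip_width: 0.0606
```

Call:
arm_command --claw '[-1,-1]' --pt "0.1 0 0" --pt "0.1 0 0" --turn '[0,0]'

```text
time: 52.7
tool_pos: [0.6527, -0.0678, 0.0981]
tool_rot: [-0.06, 0.704, 0.059, 0.705]
contact_force: [-0.1, -0.2, 4.7]
grip_width: 0.0612
```

Call:
arm_command --claw '[1,1,1,1,1]' --pt "0 0 0" --pt "0 0 0" --pt "0 0 0" --pt "-4 0 0" --pt "-9 0 0" --turn '[0,0,0,0,0]'

```text
time: 53.32
tool_pos: [0.6514, -0.0674, 0.1872]
tool_rot: [-0.059, 0.706, 0.06, 0.704]
contact_force: [0.9, -0.8, 0.0]
grip_width: 0.0941
```

Run:
```python
from h import *
[read_camera('side') for _ in range(2)]
p=[read_camera('scene'),read_camera('side'),read_camera('wrist')]
it=[('grow1',.6515,-.068,.030)]
cv2.imwrite('pics/u.png',np.hstack([crop(p[0],it,(320,240),100,90),crop(p[1],it,(370,230),100,90)]))
to([.446,-.38,.18],yaw=YAW)
```

```text
t53.58 pos [ 0.6521 -0.0676  0.1872] shift [0.72, -27.36, -25.54]  turn -0.003 jaw [0.986 0.167 0.   ] x [ 0. -0. -1.] w 0.0938 F [0.4 0.1 0.3] j [-0.28  0.27  1.56 -0.    1.31 -0.44]
```

View pics/u.png

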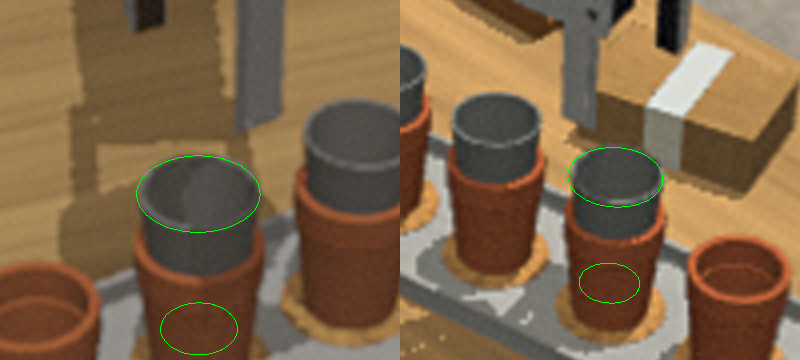

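Run:
```python
from h import *
s=read_camera('scene'); t=read_camera('side')
print(onplane(s,[[118,228]],0), onplane(t,[[390,443]],0))
for z in (.1,.15,.2): print(z,onplane(s,[[102,173]],z), onplane(t,[[396,388]],z))
```

```text
[[ 0.27078775 -0.47072009]] [[ 0.27318046 -0.4787401 ]]
0.1 [[ 0.15681857 -0.48125981]] [[ 0.32792034 -0.43590104]]
0.15 [[ 0.25546909 -0.46768842]] [[ 0.29799566 -0.45756643]]
0.2 [[ 0.3541196  -0.45411703]] [[ 0.26807099 -0.47923182]]
```

Call:
arm_command --claw '[1,1,1,1,1]' --pt "-2 -23 -17" --pt "-2 -23 -17" --pt "-2 -23 -17" --pt "-2 -23 -17" --pt "-2 -23 -17" --turn '[0,0,0,0,0]'

```text
time: 54.3
tool_pos: [0.5202, -0.3245, 0.2043]
tool_rot: [-0.058, 0.706, 0.059, 0.703]
contact_force: [0.7, 1.3, 0.1]
grip_width: 0.094
```

Run:
```python
from h import *
[read_camera('side') for _ in range(4)]
to([.446,-.38,.17],yaw=YAW)
```

```text
t54.50 pos [ 0.5217 -0.3222  0.2045] shift [3.46, -4.45, -8.42]  turn -0.003 jaw [ 0.986  0.166 -0.003] x [-0.004  0.003 -1.   ] w 0.0940 F [ 1.   0.3 -0.7] j [-0.74  0.16  1.65 -0.    1.33 -0.9 ]
```

Call:
arm_command --claw '[1,1,1,1]' --pt "1 -4.4 -8.4" --pt "3.4 -4.4 -8.4" --pt "3.4 -4.4 -8.4" --pt "3.4 -4.4 -8.4" --turn '[0,0,0,0]'

```text
time: 55.0
tool_pos: [0.4473, -0.3783, 0.1708]
tool_rot: [-0.058, 0.706, 0.061, 0.703]
contact_force: [-0.7, 0.4, -0.2]
grip_width: 0.0939
```

Run:
```python
from h import *
[read_camera('side') for _ in range(3)]
p=[read_camera('scene'),read_camera('side'),read_camera('wrist')]
rimfit(p[2],'grow1',0); locate(p[:2],'grow1')
to([.446,-.38,.065],yaw=YAW)
```

```text
wrist grow1 p0.75 [ 0.444  -0.3786] cost 0.031 [[309. 240.]]
grow1 [ 0.6107 -0.054 ] cost 0.344 ['170 p0.89 (0.6107,-0.0540) 0.34']
grow1 [0.5972 0.0472] cost 0.352 ['170 p0.79 (0.5972,0.0472) 0.35']
grow1 [ 0.4453 -0.3793] cost 0.053 ['170 p0.60 (0.4426,-0.3804) 0.06', '171 p0.84 (0.4457,-0.3791) 0.04']
grow1 [0.5778 0.1494] cost 0.360 ['170 p0.58 (0.5778,0.1494) 0.36']
grow1 [0.6705 0.0601] cost 0.414 ['171 p0.88 (0.6704,0.0602) 0.41']
grow1 [0.6795 0.1869] cost 0.457 ['171 p0.75 (0.6795,0.1869) 0.46']
grow1 [ 0.6999 -0.0272] cost 0.718 ['171 p0.48 (0.7008,-0.0262) 0.72']
t55.45 pos [ 0.4463 -0.3793  0.1708] shift [10.58, -0.09, -0.01]  turn -0.003 jaw [ 0.986  0.167 -0.003] x [-0.004  0.002 -1.   ] w 0.0935 F [-0.2 -0.8 -1.2] j [-0.9   0.13  1.75 -0.    1.26 -1.06]
```

Call:
arm_command --claw '[1,1,1,1,-1]' --pt "3 -0.1 -0.1" --pt "7 -0.1 -0.1" --pt "10.5 -0.1 -0.1" --pt "10.5 -0.1 -0.1" --pt "10.5 -0.1 -0.1" --turn '[0,0,0,0,0]'

```text
time: 56.08
tool_pos: [0.4458, -0.3811, 0.0673]
tool_rot: [-0.059, 0.705, 0.059, 0.704]
contact_force: [0.3, -0.1, 1.1]
grip_width: 0.0874
```

Call:
arm_command --claw '[-1,-1,-1,-1,-1]' --pt "0 0 0" --pt "0 0 0" --pt "0 0 0" --pt "0 0 0" --pt "0 0 0" --turn '[0,0,0,0,0]'

```text
time: 56.7
tool_pos: [0.4463, -0.3817, 0.0683]
tool_rot: [-0.059, 0.705, 0.059, 0.704]
contact_force: [-0.4, 0.1, 5.2]
grip_width: 0.0604
```

Call:
arm_command --claw '[-1,-1,-1,-1]' --pt "-4 0 0" --pt "-9 0 0" --pt "-13.5 0 0" --pt "-13.5 0 0" --turn '[0,0,0,0]'

```text
time: 57.2
tool_pos: [0.4479, -0.3833, 0.2074]
tool_rot: [-0.062, 0.704, 0.057, 0.706]
contact_force: [0.3, -0.4, -1.5]
grip_width: 0.0605
```

Run:
```python
from h import *
[read_camera('side') for _ in range(4)]
w=read_camera('wrist'); held('grow1',.067,[w])
to([.668,-.1625,.2],yaw=YAW)
```

```text
held 177 p0.89 [ 0.4442 -0.3764] cost 0.046 rel world [-0.0014  0.0042] tool yz mm [ 4.4 -0.7]
t57.50 pos [ 0.4457 -0.3807  0.2011] shift [0.07, 17.82, 25.55]  turn -0.003 jaw [ 0.986  0.166 -0.003] x [-0.004  0.002 -1.   ] w 0.0604 F [-0.3  0.2 -0.7] j [-0.9   0.1   1.73 -0.    1.32 -1.07]
```

Call:
arm_command --claw '[-1,-1,-1,-1,-1]' --pt "0 17.7 25.5" --pt "0 17.7 25.5" --pt "0 17.7 25.5" --pt "0 17.7 25.5" --pt "0 17.7 25.5" --turn '[0,0,0,0,0]'

```text
time: 58.12
tool_pos: [0.6684, -0.1619, 0.1992]
tool_rot: [-0.058, 0.707, 0.06, 0.703]
contact_force: [0.1, -0.8, -0.2]
grip_width: 0.0609
```

Run:
```python
from h import *
[read_camera('side') for _ in range(7)]
to([.668,-.163,.105],yaw=YAW)
p=[read_camera('scene'),read_camera('side')]
locate(p,'clay1',z=.005,pmin=.5)
cv2.imwrite('pics/v.png',np.hstack([crop(p[0],[],(290,250),100,90),crop(p[1],[],(400,240),100,90)]))
```

```text
t58.48 pos [ 0.6668 -0.1647  0.2001] shift [9.51, 0.12, 0.19]  turn -0.004 jaw [ 0.986  0.165 -0.005] x [-0.005  0.003 -1.   ] w 0.0604 F [ 0.5  0.1 -0.9] j [-0.41  0.34  1.46  0.    1.35 -0.57]
clay1 [ 0.6511 -0.0702] cost 0.360 ['185 p0.89 (0.6475,-0.0668) 0.41', '186 p0.93 (0.6511,-0.0702) 0.31']
clay1 [ 0.6684 -0.1627] cost 0.076 ['185 p0.83 (0.6648,-0.1620) 0.05', '186 p0.90 (0.6686,-0.1628) 0.08']
clay1 [0.6366 0.0287] cost 0.390 ['185 p0.76 (0.6309,0.0299) 0.39', '186 p0.59 (0.6366,0.0287) 0.38']
clay1 [0.6168 0.1188] cost 0.353 ['186 p0.92 (0.6168,0.1188) 0.35']
```

View pics/v.png

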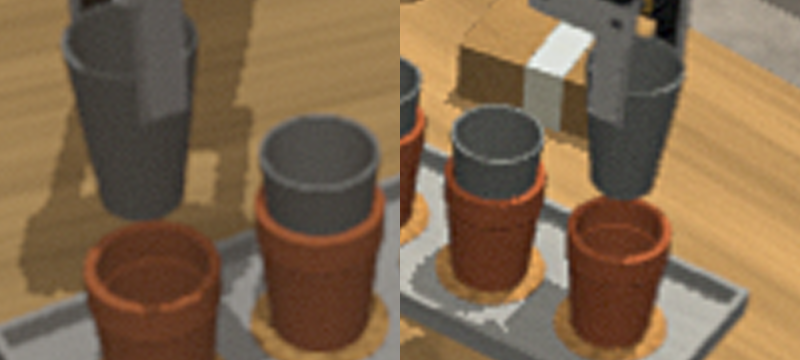

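Call:
arm_command --claw '[-1,-1,-1,-1,-1]' --pt "3 0.1 0.2" --pt "6 0.1 0.2" --pt "8.5 0.1 0.2" --pt "9.5 0.1 0.2" --pt "9.5 0.1 0.2" --turn '[0,0,0,0,0]'

```text
time: 59.3
tool_pos: [0.6684, -0.1634, 0.1058]
tool_rot: [-0.057, 0.706, 0.059, 0.703]
contact_force: [0.9, 0.5, -0.8]
grip_width: 0.0607
```

Run:
```python
from h import *
[read_camera('side') for _ in range(2)]
to([.668,-.163,.1],yaw=YAW)
```

```text
t59.40 pos [ 0.6692 -0.1637  0.1072] shift [0.72, 0.08, -0.11]  turn -0.004 jaw [ 0.986  0.165 -0.002] x [-0.002  0.002 -1.   ] w 0.0608 F [-0.5 -0.8 -0.5] j [-0.4   0.43  1.51  0.    1.2  -0.57]
```

Call:
arm_command --claw '[-1,-1]' --pt "0.5 0.1 -0.1" --pt "0.5 0.1 -0.1" --turn '[0,0]'

```text
time: 59.65
tool_pos: [0.6683, -0.1629, 0.1028]
tool_rot: [-0.058, 0.705, 0.059, 0.704]
contact_force: [1.1, -1.0, 0.3]
grip_width: 0.0606
```

Call:
arm_command --claw '[-1,-1]' --pt "0.2 0 0" --pt "0.2 0 0" --turn '[0,0]'

```text
time: 59.9
tool_pos: [0.6685, -0.163, 0.1009]
tool_rot: [-0.058, 0.705, 0.059, 0.704]
contact_force: [0.0, -1.0, 1.3]
grip_width: 0.0608
```

Call:
arm_command --claw '[-1,-1]' --pt "0.15 0 0" --pt "0.15 0 0" --turn '[0,0]'

```text
time: 60.15
tool_pos: [0.6688, -0.1631, 0.0998]
tool_rot: [-0.058, 0.705, 0.059, 0.705]
contact_force: [0.3, 0.2, 1.5]
grip_width: 0.0605
```

Call:
arm_command --claw '[-1,-1]' --pt "0.1 0 0" --pt "0.1 0 0" --turn '[0,0]'

```text
time: 60.4
tool_pos: [0.6693, -0.1632, 0.0993]
tool_rot: [-0.058, 0.704, 0.059, 0.705]
contact_force: [0.8, -0.4, 2.3]
grip_width: 0.0609
```

Call:
arm_command --claw '[1,1,1,1,1]' --pt "0 0 0" --pt "0 0 0" --pt "0 0 0" --pt "-4 0 0" --pt "-9 0 0" --turn '[0,0,0,0,0]'

```text
time: 61.02
tool_pos: [0.6679, -0.1628, 0.1884]
tool_rot: [-0.058, 0.706, 0.059, 0.704]
contact_force: [0.3, -0.8, 0.7]
grip_width: 0.094
```

Call:
arm_command --claw '[1,1,1,1,1]' --pt "-5 0 0" --pt "-8 0 -15" --pt "-8 0 -20" --pt "-8 0 -20" --pt "-8 0 -20" --turn '[0,0,0,0,0]'

```text
time: 61.65
tool_pos: [0.4687, -0.196, 0.2691]
tool_rot: [-0.057, 0.706, 0.058, 0.704]
contact_force: [0.1, -0.4, -0.3]
grip_width: 0.0942
```

Run:
```python
from h import *
[read_camera('side') for _ in range(5)]
p=[read_camera('scene'),read_camera('side'),read_camera('wrist')]
it=[('grow1',*q,.030) for q in ((.6205,.1235),(.6355,.0277),(.6515,-.068),(.668,-.1625))]
cv2.imwrite('pics/x1.png',crop(p[0],it,(330,235),200,150)); cv2.imwrite('pics/x2.png',crop(p[1],it,(360,225),200,150)); cv2.imwrite('pics/x3.png',p[0]['img'])
print(read_state()['time'],read_state()['tool_pos'])
for c in ('jar_a','tin','twine'): locate(p[:2],c)
```

```text
62.05 [ 0.47167665 -0.19565029  0.26835409]
jar_a [ 0.5276 -0.4846] cost 0.256 ['194 p0.82 (0.5276,-0.4846) 0.11', '195 p0.58 (0.5289,-0.4837) 0.40']
jar_a [0.5179 0.4859] cost 0.142 ['194 p0.63 (0.5179,0.4860) 0.10', '195 p0.65 (0.5210,0.4897) 0.16']
tin [ 0.5233 -0.2838] cost 0.162 ['194 p0.70 (0.5180,-0.2829) 0.15', '195 p0.65 (0.5233,-0.2838) 0.17']
tin [ 0.5976 -0.0497] cost 0.868 ['195 p0.71 (0.5994,-0.0459) 0.87']
twine [0.518  0.2919] cost 0.157 ['194 p0.62 (0.5130,0.2953) 0.05', '195 p0.69 (0.5220,0.2923) 0.14']
```

View pics/x1.png

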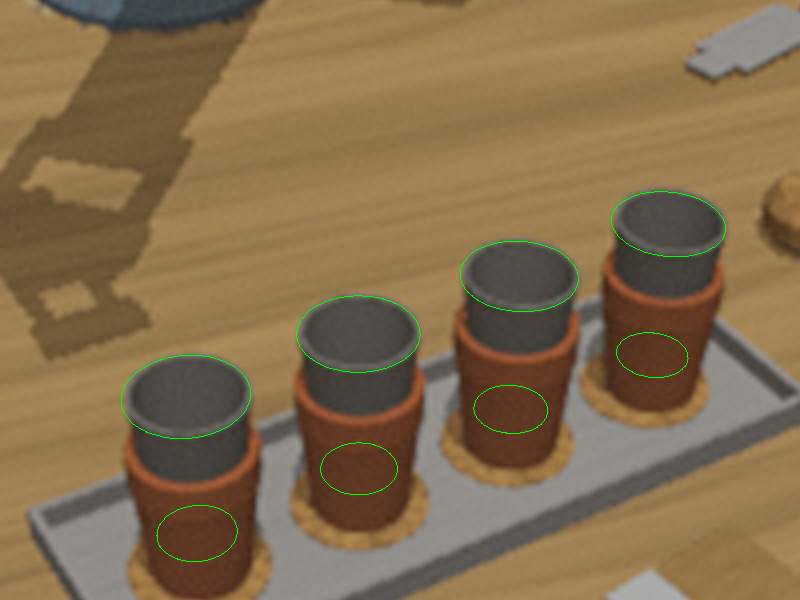

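View pics/x2.png

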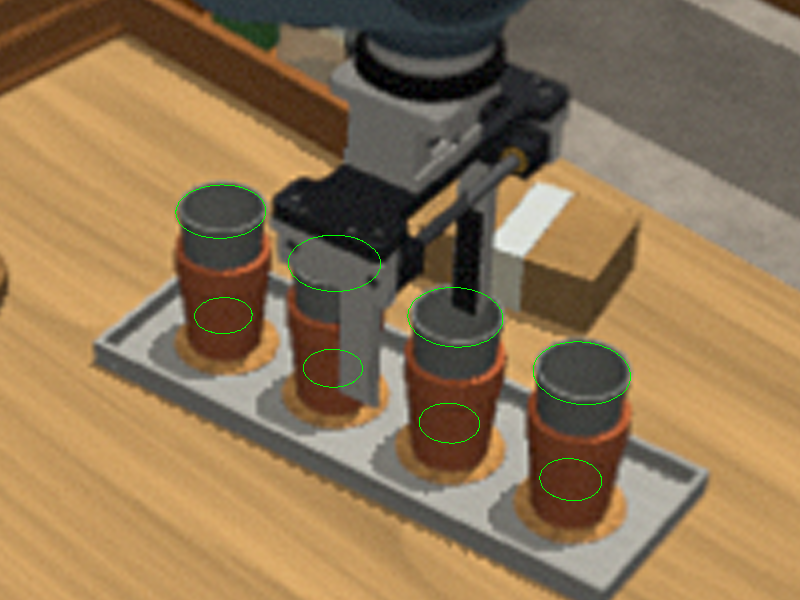

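View pics/x3.png

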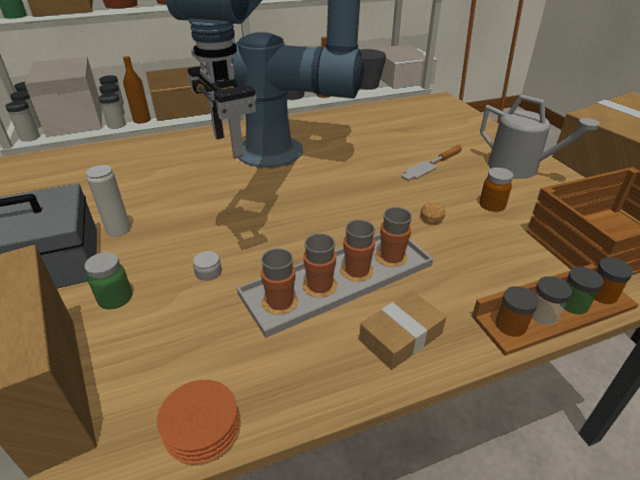

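All four clay pots stand on their corks with a seated, upright grey pot in each. In the scene view the grey rims are near (278,258), (320,243), (360,230) and (397,217). The bystanders haven't moved and the arm is clear, so I'm handing in.

Run:
```python
from h import *
print(job.finish_job()); print(read_state()['time'])
```

```text
the job is handed in; nothing more can be done
None
the job is handed in; nothing more can be done
```

I handed the job in at about 62 s of the 208 s allowed. All four terracotta pots stand upright in a row on the cork rounds, and each holds one of the four grey grow pots.

- **Clay pots:** One was knocked off its cork to about (0.595, 0.056) m partway through, so I picked it up and set it back. I also moved another pot about 5 mm because it was off-centre on its cork. The last clear checks, before the grey pots went in, put all four within about 3 mm of their cork centres.
- **Grow pots:** I lowered each one in small steps and let go at a contact force of 2–5 N, well under the 20 N that wedges them. In the final pictures the rims match the expected seated height and look level. One rim is partly hidden by the gripper in the side view.
- **Bystanders:** The jars, tin and twine read the same as at the start, within measurement error, and the arm ended clear of everything.
- **Disagreements:** The scene and side cameras differed by up to about 10 mm on single pot positions and the wrist camera read about 3 mm off, so I used combined estimates. Once the grey pots were in, the clay-pot detector's shape fits became poor, so the final check relied on the overlays.

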